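# Load the sample tubes into the transport cradle and put its gate bar back

## Robot

A 6-joint arm with a two-finger parallel gripper is mounted at the origin on the work surface. World frame = base frame: x ahead of the robot, y to its left, z up, the work surface at z = 0. Lengths are in m, angles in rad, forces in N, time in s.
With the tool pointing down it reaches from about 0.325 to 1 m from the base axis. Payload 5.1 kg.
Tool frame: the origin (TCP) lies midway between the tips of the shut fingers; the grasp point (between the pads) lies 19 mm behind it; z points along the fingers, x is the direction in which the jaws open and shut, and the axes are right-handed (so a half turn about z gives the same grasp; the last joint's range is limited). The gripper opens to 85 mm and grips with 20 to 120 N. Pads are 22 mm wide; open, the fingers measure 114 mm over their backs; the gripper's body (76 mm by 85 mm) begins 54 mm behind the grasp point. The pads swing forward as they close: fully open they stand 13 mm farther back than shut.
Start: joints at [-1.347, 0.124, 1.65, -0, 1.367, -0.083], TCP at [0.196, -0.62, 0.231] pointing down, gripper open.
Joint ranges: [-2.61, 2.61], [-1.02, 2.33], [0.03, 2.71], [-1.35, 4.49], [0.32, 2.68], [-2.91, 2.91]. Speed limits (rad/s): [2.57, 2.57, 3.14, 3.14, 3.14, 3.14].

## Interface

Orientations are given as a unit quaternion [w, x, y, z].
In Python, from cell import sensors, imaging, ticket gives the robot as it stands.
- The arm moves only by the shell command python3 -m pendant 'ROWS' [OPENING]. ROWS is JSON, a list of rows, each an object of numbers: "tx", "ty", "tz": the shift along the tool's x, y, z each as a share of 10 cm, from -1 to 1; "twist": the turn about the tool's z as a share of pi rad, from -1 to 1. A call has 1 to 10 rows; each row is the pose to reach, as a shift and turn from the pose commanded when the call began, along the tool's axes at that moment, turning the shorter way round; what a row does not reach only later rows make up. A row lasts 1/8 s, in which the tool goes at most 62.5 mm and 10.7 degrees, less where a joint would pass 70% of its speed; a pose out of reach is approached as far as the arm can. A call with a number of a shift or a turn outside -1 to 1 is refused whole. A call with a gripper value outside its range is refused whole. OPENING is the gripper command: -1 is fully open, 1 is shut, values between are in proportion, set as the call begins (- or left out, the last holds). The fingers move at their own pace and stop on an object; the grip force is fixed at half the most. Time passes only in rows, so rows that repeat a pose let the fingers close. It gives the time, the measured TCP pose, the force and the opening at its end, in the units of the state.
- sensors.get_obs(): the state, without advancing time (a new reading comes with each control period).
- imaging.get_image(name): name is "scene" or "top" or "wrist"; returns a dict with "pixels" (384x512x3 uint8, red, green, blue), "K" (3x3 intrinsics, pixels), "origin" and "attitude" of the camera in the world; the wrist camera has in their place "mount" (4x4, takes a point from camera to tool coordinates, whose origin is the TCP and whose axes are the tool frame's). Camera axes: x right, y down, z forward; pixel columns grow to the right and rows downward; lengths in m; the calibration is good to about 2 mm. A picture is of the moment at which its call begins: read the wrist's pose just before it. There is no depth.
- ticket.close_job(): hands the job in, once; it reports no verdict.
The state is a dict: "time": time; "joints": joint angles; "qvel": joint speeds; "tau": joint torques, N m; "position": TCP position; "tool_rot": TCP orientation; "wrist_force": force on the tool from outside, world axes, zero at the start; "ft_torque": the same for the moment, N m; "gripper_width": finger opening in m.
Only numpy, scipy, OpenCV 4.12 (cv2) and the standard library are available. Lean on these libraries where they do the work, as an engineer would, in place of code of your own. Each camera call takes 0.05 s, during which the arm holds its last target. There are 200 camera calls.

## Task

The metal gate bar closes the tube cradle: lift it level and straight up out of both U brackets and lay it flat on the bench, clear of the cradle. Then slide every sample tube on the bench, rounded nose first, into a free lane of the cradle past the side spring plunger until it is fully home against the back of the lane (one tube per lane, any lane). Finally lower the bar back into both brackets until it sits on their bottoms, centred left to right, and leave the other things on the bench where they are.

Things in the scene. Friction and masses are not known exactly. Their poses are not given: they have to be found in the camera images.
- cradle: white plastic tube cradle fixed to the bench. Origin on the bench, midway along the front plane of its lanes; x points into the lanes (away from the robot), y left along the row. Four open-topped lanes along x at y = -84, -28, 28, 84 mm, 32 mm wide, floor 30 mm and wall tops 56 mm above the bench, walls 24 mm thick with rounded front ends; back wall at x = 95 mm. In front: two bar brackets, bare bench between
- lane0 (a point): centre of the mouth of the rightmost (-y) lane, 44 mm above the bench (the height of the axis of a tube in it); x points into the lane. A tube fully home has the centre of its cap 35 mm in front of this point (-x). Plunger as below, told for all four lanes: a round brass ball 44 mm up, 48 mm in, stands 7 mm out of the +y wall; pushed back with about 3 N, it presses the tube to the -y wall, 2 mm off centre; sliding in takes about 5 N
- lane1 (a point): centre of the mouth of the second from the right lane, 44 mm above the bench (the height of the axis of a tube in it); x points into the lane. A tube fully home has the centre of its cap 35 mm in front of this point (-x). Plunger as of lane0
- lane2 (a point): centre of the mouth of the second from the left lane, 44 mm above the bench (the height of the axis of a tube in it); x points into the lane. A tube fully home has the centre of its cap 35 mm in front of this point (-x). Plunger as of lane0
- lane3 (a point): centre of the mouth of the leftmost (+y) lane, 44 mm above the bench (the height of the axis of a tube in it); x points into the lane. A tube fully home has the centre of its cap 35 mm in front of this point (-x). Plunger as of lane0
- bracket_right (a point): bottom of the slot (where the bar rests), 34 mm above the bench, of the right (-y) steel U bracket at cradle x = -75, y = -132 mm. 16 mm wide along y; slot 25 mm wide along x, open at the top, mouth rounded, tops 74 mm above the bench. It stands on an arm 20 mm high, 16 mm wide, that runs along x from the lanes to cradle x = -98 mm
- bracket_left (a point): the same for the left (+y) bracket, at cradle x = -75, y = +132 mm. The bar in both brackets lies along the cradle's y with its centre midway between them, 10 mm above the slot bottoms, and 10 mm clear of the caps of tubes that are home
- bar_mid (a point): square aluminium gate bar 20 x 20 x 300 mm with black ends, about 0.3 kg; this point is its centre, its y axis runs along its length. In the brackets its centre is at cradle x = -75 mm, y = 0, 44 mm above the bench; it lies along the cradle's y axis.
- tube1_cap (a point): sample tube 1: round clear tube 28 mm across with rounded nose and a square orange cap 28 x 28 x 40 mm; 150 mm long, 90 g, lying on the bench. This point: centre of the cap (the place to grip), 14 mm above the bench when lying; x runs along the tube to the nose, whose end is 130 mm away; the cap ends 20 mm behind. All tubes alike; some may be absent
- tube2_cap (a point): sample tube 2: round clear tube 28 mm across with rounded nose and a square orange cap 28 x 28 x 40 mm; 150 mm long, 90 g, lying on the bench. This point: centre of the cap (the place to grip), 14 mm above the bench when lying; x runs along the tube to the nose, whose end is 130 mm away; the cap ends 20 mm behind. All tubes alike; some may be absent
- tube3_cap (a point): sample tube 3: round clear tube 28 mm across with rounded nose and a square orange cap 28 x 28 x 40 mm; 150 mm long, 90 g, lying on the bench. This point: centre of the cap (the place to grip), 14 mm above the bench when lying; x runs along the tube to the nose, whose end is 130 mm away; the cap ends 20 mm behind. All tubes alike; some may be absent
- tube4_cap (a point): sample tube 4: round clear tube 28 mm across with rounded nose and a square orange cap 28 x 28 x 40 mm; 150 mm long, 90 g, lying on the bench. This point: centre of the cap (the place to grip), 14 mm above the bench when lying; x runs along the tube to the nose, whose end is 130 mm away; the cap ends 20 mm behind. All tubes alike; some may be absent
- bar: the same gate bar, as a body; its origin is its centre
- sprayer: white spray bottle with a green trigger head, 84 mm in diameter, 215 mm tall; origin at the centre of its foot; a bystander
- jar: small lidded jar 60 mm in diameter, 75 mm tall; origin at the centre of its foot; a bystander
- beaker: open glass beaker 72 mm in diameter, 80 mm tall; origin at the centre of its foot; a bystander
- tape: grey roll of tape lying flat, 84 mm in diameter, 22 mm tall; origin at the centre of its underside; a bystander
- samplebox: closed cardboard box 130 x 130 x 50 mm; origin at the centre of its underside; a bystander
- stapler: stapler 130 x 34 x 39 mm, long along its x; origin at the centre of its underside; a bystander
Not all that is in view belongs to the job. Leave any purple look-alike of the part that bears tube1_cap alone.

How it is judged:
On the way, in this order (a step that is already met when the one before it is completed fails the run):
1. the bar is lifted level, both ends above the bracket tops (height (world z) of bar_mid above 0.095 m and angle between bar_mid's own y axis and vertical between 1.49 and 1.65 rad), for 0.1 s.
2. the bar lies flat on the bench, let go of, clear of the cradle (height (world z) of bar_mid below 0.016 m and angle between bar_mid's own y axis and vertical between 1.49 and 1.65 rad and linear speed of bar below 0.03 m/s and contact force between the fingers and bar below 0.3 N and contact force between bar and cradle below 0.3 N), for 0.2 s.
3. every tube is fully home in a lane, nose first, with the bar still off (x of tube1_cap in the frame of cradle between -0.043 and -0.022 m and y of tube1_cap in the frame of cradle between -0.092 and 0.092 m and z of tube1_cap in the frame of cradle between 0.036 and 0.052 m and angle between the x axis of each of tube1_cap, tube2_cap, tube3_cap, tube4_cap and the x axis of cradle, either way round below 0.1 rad and x of tube2_cap in the frame of cradle between -0.043 and -0.022 m and y of tube2_cap in the frame of cradle between -0.092 and 0.092 m and z of tube2_cap in the frame of cradle between 0.036 and 0.052 m and x of tube3_cap in the frame of cradle between -0.043 and -0.022 m and y of tube3_cap in the frame of cradle between -0.092 and 0.092 m and z of tube3_cap in the frame of cradle between 0.036 and 0.052 m and x of tube4_cap in the frame of cradle between -0.043 and -0.022 m and y of tube4_cap in the frame of cradle between -0.092 and 0.092 m and z of tube4_cap in the frame of cradle between 0.036 and 0.052 m and not (x of bar_mid in the frame of cradle between -0.083 and -0.067 m and y of bar_mid in the frame of cradle between -0.014 and 0.014 m and z of bar_mid in the frame of cradle between 0.038 and 0.049 m)), for 0.2 s.
At the end, for the whole second after the job is handed in: every tube present is home in a lane, nose first (cap centre within 8 mm of its home place along the lane, within 0.1 rad of the lane), and the bar rests at the bottom of both brackets (within 5 mm in height, 8 mm across, 14 mm along its length, level within 0.08 rad), at rest (x of tube1_cap in the frame of cradle between -0.043 and -0.022 m and y of tube1_cap in the frame of cradle between -0.092 and 0.092 m and z of tube1_cap in the frame of cradle between 0.036 and 0.052 m and angle between the x axis of each of tube1_cap, tube2_cap, tube3_cap, tube4_cap and the x axis of cradle, either way round below 0.1 rad and x of tube2_cap in the frame of cradle between -0.043 and -0.022 m and y of tube2_cap in the frame of cradle between -0.092 and 0.092 m and z of tube2_cap in the frame of cradle between 0.036 and 0.052 m and x of tube3_cap in the frame of cradle between -0.043 and -0.022 m and y of tube3_cap in the frame of cradle between -0.092 and 0.092 m and z of tube3_cap in the frame of cradle between 0.036 and 0.052 m and x of tube4_cap in the frame of cradle between -0.043 and -0.022 m and y of tube4_cap in the frame of cradle between -0.092 and 0.092 m and z of tube4_cap in the frame of cradle between 0.036 and 0.052 m and x of bar_mid in the frame of cradle between -0.083 and -0.067 m and y of bar_mid in the frame of cradle between -0.014 and 0.014 m and z of bar_mid in the frame of cradle between 0.038 and 0.049 m and angle between bar_mid's own y axis and vertical between 1.49 and 1.65 rad and linear speed of bar below 0.02 m/s); the robot touches nothing.
It fails at once if another thing on the bench is pushed more than 5 cm (distance of any of sprayer, jar, beaker, tape, samplebox, stapler from where it was at the start of the episode above 0.05 m).
Of tube1, tube2, tube3, tube4 only 3 to 4 are there at a start; the rules pass over those that are not, and their reading is None.
At some moment in a run one of tube1, tube2, tube3, tube4, bar may be knocked a few centimetres aside while the robot is not near it.
It also fails if it takes over 210 s, if anything falls off the work surface, if the arm or the gripper's body presses on something with over 40 N, if the wrist force passes 120 N, or if a joint passes its speed limit or range.

## Working session

There is one attempt and no reset: what is moved stays moved. The work goes in short steps, Python scripts to look and compute and a shell command to move; the robot and the scene stay as the last step left them, time stands still between calls to the robot, and variables do not carry over. Pictures are saved under pics/ and viewed, about 12 in all and at most 16, crops included, and the job is handed in when it is done.

```bash
ls; mkdir -p pics; cat > h.py <<'E'
import numpy as np, cv2
from scipy.spatial.transform import Rotation as R
from cell import sensors, imaging, ticket
def rot(q): q=np.array(q); return R.from_quat([q[1],q[2],q[3],q[0]]).as_matrix()
def cam(name):
    o=sensors.get_obs(); im=imaging.get_image(name)
    if 'mount' in im:
        T=np.eye(4);T[:3,:3]=rot(o['tool_rot']);T[:3,3]=o['position'];T=T@np.array(im['mount'])
        A,C=T[:3,:3],T[:3,3]
    else:
        A=np.array(im['attitude']); A=rot(A) if A.size==4 else A.reshape(3,3); C=np.array(im['origin'])
    return im['pixels'],np.array(im['K']),A,C
def ray(px,K,A,C,z):
    px=np.atleast_2d(np.array(px,float)); d=np.c_[px,np.ones(len(px))]@np.linalg.inv(K).T@A.T
    return C+d*((z-C[2])/d[:,2])[:,None]
def proj(P,K,A,C):
    p=(np.atleast_2d(P)-C)@A@K.T; return p[:,:2]/p[:,2:]
def save(n,px): cv2.imwrite('pics/'+n,px[:,:,::-1])
def toolshift(target):  # world TCP target -> tx,ty,tz shares
    o=sensors.get_obs(); return (rot(o['tool_rot']).T@(np.array(target)-o['position']))/0.1
E
python3 - <<'E'
from h import *
for n in('scene','top'):
    px,K,A,C=cam(n); save(n+'1.png',px); print(n,C,A[:,2],K[0,0])
o=sensors.get_obs(); print(o['position'],rot(o['tool_rot']),o['gripper_width'])
E
```

```text
pics
scene [ 1.11366123 -0.44826628  1.17697074] [-0.46351366  0.33745179 -0.81931763] 380.2965631306144
top [0.40513947 0.02262522 1.09813807] [ 5.31156803e-02  6.39087839e-04 -9.98588161e-01] 370.2898388821606
[ 0.19613599 -0.6191417   0.23020633] [[ 3.02005041e-01 -9.53306236e-01 -4.18308122e-04]
 [-9.53304561e-01 -3.02005297e-01  1.79309776e-03]
 [-1.83570255e-03 -1.42749524e-04 -9.99998305e-01]] 0.08517566073982936
```

View pics/top1.png

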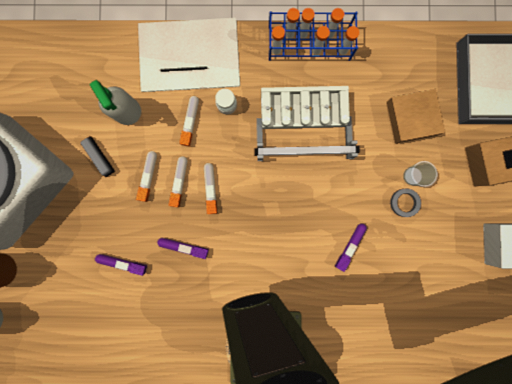

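View pics/scene1.png

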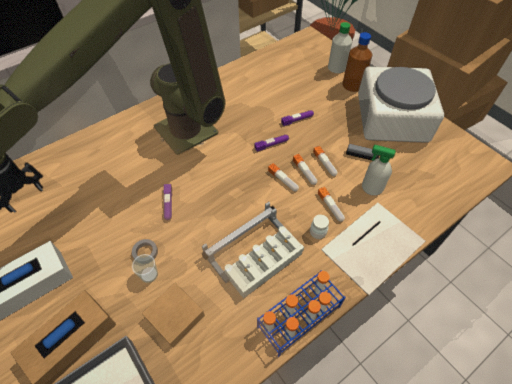

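Top view: the cradle is at about (305,110) and its bar runs from (258,153) to (358,152). The tubes with orange caps and clear bodies are at caps (187,140), (144,196), (176,200) and (211,208). Look-alikes to leave alone are the purple tubes at (120,264), (183,248) and (351,247), and the orange-capped vials in the blue rack at (290,30). I choose the four single orange-capped tubes lying on the bench.

```bash
cat >> h.py <<'E'
def mask(px,lo,hi): return cv2.inRange(cv2.cvtColor(px,cv2.COLOR_RGB2HSV),np.array(lo),np.array(hi))
def blobs(m,amin):
    n,l,s,c=cv2.connectedComponentsWithStats(m); return [(c[i],s[i],l==i) for i in range(1,n) if s[i,4]>=amin]
E
python3 - <<'E'
from h import *
px,K,A,C=cam('top')
m=mask(px,(3,170,120),(16,255,255))
for c,s,l in blobs(m,40):
    print('orange',c.round(1),s[4],ray(c,K,A,C,.02).round(4))
x0,y0,x1,y1=120,80,375,225
big=cv2.resize(px[y0:y1,x0:x1],None,fx=3.1,fy=3.1,interpolation=cv2.INTER_CUBIC)
save('topcrop.png',big); print(big.shape)
E
```

```text
orange [292.8  14. ] 119 [[ 0.9829 -0.0795  0.02  ]]
orange [307.7  14.1] 118 [[ 0.9828 -0.1241  0.02  ]]
orange [337.3  14.2] 121 [[ 0.9828 -0.2127  0.02  ]]
orange [277.6  32. ] 134 [[ 0.9278 -0.0342  0.02  ]]
orange [322.6  32. ] 134 [[ 0.9282 -0.1683  0.02  ]]
orange [352.5  32.1] 134 [[ 0.9279 -0.2576  0.02  ]]
orange [184.6 138.2] 144 [[0.6076 0.2391 0.02  ]]
orange [141.3 194.2] 134 [[0.443  0.3631 0.02  ]]
orange [173.7 199.8] 139 [[0.4268 0.2685 0.02  ]]
orange [210.8 206.9] 136 [[0.4065 0.1601 0.02  ]]
(450, 790, 3)
```

View pics/topcrop.png

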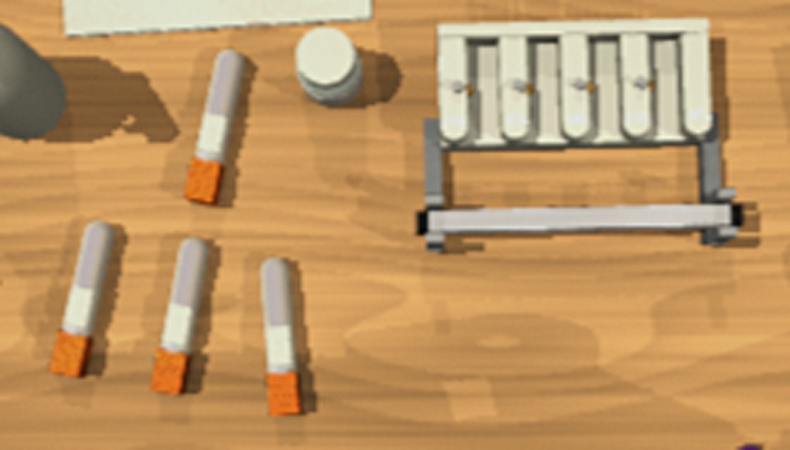

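The crop confirms the choice: four orange-capped clear tubes with their noses pointing up the image (+x), four empty lanes, and the bar seated in both brackets. I'm turning the tool and moving over to look from the wrist.

```bash
python3 -m pendant '[{"tx":-0.76,"ty":-1.0,"tz":-0.8,"twist":-0.396},{"tx":-0.76,"ty":-1.0,"tz":-0.8,"twist":-0.396},{"tx":-0.76,"ty":-1.0,"tz":-0.8,"twist":-0.396},{"tx":-0.76,"ty":-1.0,"tz":-0.8,"twist":-0.396},{"tx":-0.76,"ty":-1.0,"tz":-0.8,"twist":-0.396},{"tx":-0.76,"ty":-1.0,"tz":-0.8,"twist":-0.396},{"tx":-0.76,"ty":-1.0,"tz":-0.8,"twist":-0.396},{"tx":-0.76,"ty":-1.0,"tz":-0.8,"twist":-0.396}]'
for i in 1; do python3 -m pendant '[{"tx":0.6,"ty":-1},{"tx":0.6,"ty":-1},{"tx":0.6,"ty":-1}]'; done
python3 -m pendant '[{"tx":0.6,"ty":-1},{"tx":0.6,"ty":-1},{"tx":0.6,"ty":-1}]'
python3 -m pendant '[{"tx":0.6,"ty":-1},{"tx":0.6,"ty":-1},{"tx":0.6,"ty":-1}]'
python3 -m pendant '[{"tx":0.5,"ty":-1},{"tx":0.5,"ty":-1},{"tx":0.5,"ty":-1},{"tx":0.5,"ty":-1}]'
python3 - <<'E'
from h import *
px,K,A,C=cam('wrist'); save('w1.png',px); print(C,A.round(3).tolist(),K[0,0]); np.savez('w1.npz',px=px,K=K,A=A,C=C)
px,K,A,C=cam('top'); np.savez('t1.npz',px=px,K=K,A=A,C=C)
E
```

```text
time: 1.15
position: [0.2686, -0.5168, 0.3109]
tool_rot: [-0.0, 1.0, -0.011, -0.0]
wrist_force: [0.2, 0.1, 0.7]
gripper_width: 0.0856
[ 0.26937194 -0.43703451  0.4531465 ] [[1.0, -0.021, -0.007], [-0.022, -0.951, -0.307], [-0.0, 0.307, -0.952]] 277.4207703040153$[0]: bad value
$[0]: bad value
$[0]: bad value
$[0]: bad value
```

View pics/w1.png

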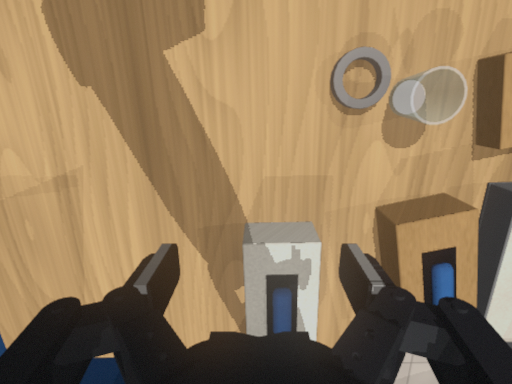

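The wrist view shows the tape at (361,78), the beaker at (430,95) and the jaws. The rows need all four keys.

```bash
python3 -m pendant '[{"tx":0.58,"ty":-0.87,"tz":0,"twist":0},{"tx":0.58,"ty":-0.87,"tz":0,"twist":0}]'
python3 -m pendant '[{"tx":0.58,"ty":-0.87,"tz":0,"twist":0},{"tx":0.58,"ty":-0.87,"tz":0,"twist":0}]'
python3 -m pendant '[{"tx":0.58,"ty":-0.87,"tz":0,"twist":0},{"tx":0.58,"ty":-0.87,"tz":0,"twist":0}]'
python3 -m pendant '[{"tx":0.58,"ty":-0.87,"tz":0,"twist":0},{"tx":0.58,"ty":-0.87,"tz":0,"twist":0},{"tx":0.58,"ty":-0.87,"tz":0,"twist":0},{"tx":0.58,"ty":-0.87,"tz":0,"twist":0}]'
python3 - <<'E'
from h import *
px,K,A,C=cam('wrist'); save('w2.png',px); print(C,A.round(3).tolist(),K[0,0]); np.savez('w1.npz',px=px,K=K,A=A,C=C)
E
```

```text
time: 1.5
position: [0.329, -0.4299, 0.3112]
tool_rot: [-0.0, 1.0, -0.011, 0.0]
wrist_force: [-0.2, -0.7, 0.2]
gripper_width: 0.0852
time: 1.75
position: [0.389, -0.3434, 0.3114]
tool_rot: [0.0, 1.0, -0.01, 0.0]
wrist_force: [0.1, -0.2, 0.1]
gripper_width: 0.085
time: 2.0
position: [0.4488, -0.2575, 0.3115]
tool_rot: [0.0, 1.0, -0.01, 0.0]
wrist_force: [-0.4, -0.7, 1.3]
gripper_width: 0.0852
time: 2.5
position: [0.5073, -0.174, 0.3112]
tool_rot: [0.0, 1.0, -0.01, -0.0]
wrist_force: [0.1, 0.6, 0.2]
gripper_width: 0.0854
[ 0.5080236  -0.09406145  0.45330967] [[1.0, -0.02, -0.007], [-0.021, -0.951, -0.308], [-0.0, 0.308, -0.951]] 277.4207703040153
```

View pics/w2.png

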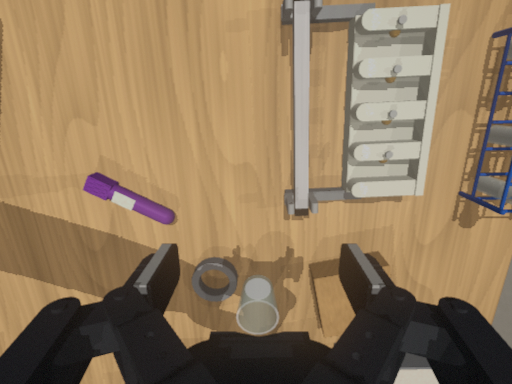

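The wrist view shows the bar at columns 294–309 (right end (301,210), left end at the top edge), with the wall tops to its right. The purple tube at (128,198) and the tape and beaker at (240,290) stay put. I'll fit the bar and wall tops.

```bash
python3 - <<'E'
from h import *
d=np.load('w1.npz'); px,K,A,C=d['px'],d['K'],d['A'],d['C']
hsv=cv2.cvtColor(px,cv2.COLOR_RGB2HSV)
print(hsv[100,290:314].tolist()); print(hsv[88,350:440:3].tolist()); print(hsv[60:130,400].tolist()[::3])
m=mask(px,(0,0,140),(180,70,255)); 
# bar: per-row extents
pts=[]
for r in range(40,180,5):
    c=[i for i in range(285,318) if m[r,i]]
    if c: pts.append((min(c)-.5+.5,max(c)+.5,r))
pts=np.array(pts,float)
for k in(0,1):
    P=ray(np.c_[pts[:,k],pts[:,2]],K,A,C,.054); f=np.polyfit(P[:,1],P[:,0],1); print('edge',k,f, 'x@y=-.12',np.polyval(f,-.12),np.std(np.polyval(f,P[:,1])-P[:,0]))
E
```

```text
[[17, 110, 169], [17, 110, 146], [16, 102, 142], [16, 77, 119], [12, 26, 129], [15, 15, 169], [12, 14, 185], [15, 14, 185], [17, 12, 185], [15, 14, 186], [18, 14, 184], [15, 14, 181], [15, 14, 182], [15, 14, 183], [12, 14, 185], [15, 14, 184], [15, 14, 183], [17, 13, 183], [16, 24, 182], [16, 67, 176], [17, 106, 178], [17, 104, 179], [17, 107, 177], [17, 106, 173]]
[[21, 46, 105], [25, 26, 174], [22, 32, 151], [24, 32, 151], [23, 30, 138], [21, 30, 138], [23, 30, 137], [23, 30, 137], [23, 30, 138], [23, 30, 138], [23, 30, 138], [23, 30, 137], [26, 26, 136], [23, 26, 177], [26, 25, 175], [25, 25, 175], [26, 26, 168], [25, 27, 168], [26, 25, 174], [25, 24, 180], [25, 24, 179], [25, 24, 179], [26, 24, 179], [22, 38, 100], [24, 35, 102], [24, 36, 105], [24, 36, 105], [25, 23, 196], [26, 22, 195], [26, 22, 195]]
[[25, 23, 191], [23, 25, 187], [26, 11, 164], [23, 14, 164], [26, 20, 190], [26, 22, 197], [24, 30, 137], [24, 31, 133], [24, 30, 129], [22, 30, 128], [23, 26, 180], [25, 24, 180], [23, 24, 180], [25, 24, 181], [25, 23, 192], [26, 22, 196], [26, 22, 197], [28, 21, 196], [25, 22, 197], [26, 21, 196], [26, 25, 152], [26, 30, 128], [24, 30, 129], [25, 24, 180]]
edge 0 [-0.02885579  0.55389787] x@y=-.12 0.5573605691718557 0.0003572221708862818
edge 1 [-0.02320481  0.57428472] x@y=-.12 0.577069297459063 0.0003437850696596872
```

```bash
python3 - <<'E'
from h import *
d=np.load('w1.npz'); px,K,A,C=d['px'],d['K'],d['A'],d['C']
V=cv2.GaussianBlur(px.max(2),(3,3),0); m=((V>188)*255).astype(np.uint8); m[:,:340]=0; m[:,460:]=0; m[215:]=0
m[:,408:]=0
for c,s,l in blobs(m,100):
    ys,xs=np.nonzero(l); sel=(xs>372)&(xs<385)
    rows=[]
    for col in range(372,406):
        r=ys[xs==col]
        if len(r): rows.append((col,r.min()-.5,r.max()+.5))
    rows=np.array(rows)
    P=ray(np.c_[rows[:,0],rows[:,1]],K,A,C,.056);Q=ray(np.c_[rows[:,0],rows[:,2]],K,A,C,.056)
    y1,y2=np.median(P[:,1]),np.median(Q[:,1]); xm=xs.min()
    tip=ray((xm-.5,ys[xs<=xm+1].mean()),K,A,C,.056)
    print(s[:5],'ymax %.4f ymin %.4f mid %.4f w %.4f'%(y1,y2,(y1+y2)/2,y1-y2),'at x',np.median(P[:,0]).round(3),'tip',tip.round(4),'slopes',np.polyfit(P[:,0],P[:,1],1)[0].round(3),np.polyfit(Q[:,0],Q[:,1],1)[0].round(3))
m2=m*0; m2[:]=((V<60)*255)
for r0,r1 in((0,30),(200,220)):
  for c,s,l in blobs(np.pad(m2[r0:r1,285:320],1),8): print('dark',c+[284,r0-1],s)
E
```

```text
[363   8  40  21 627] ymax 0.0130 ymin -0.0081 mid 0.0024 w 0.0211 at x 0.669 tip [[6.398e-01 6.000e-04 5.600e-02]] slopes 0.036 0.498
[360  56  48  21 744] ymax -0.0411 ymin -0.0640 mid -0.0526 w 0.0229 at x 0.677 tip [[ 0.6411 -0.0552  0.056 ]] slopes -0.004 0.151Traceback (most recent call last):
  File "<stdin>", line 12, in <module>
IndexError: too many indices for array: array is 1-dimensional, but 2 were indexed
```

```bash
python3 - <<'E'
from h import *
d=np.load('w1.npz'); px,K,A,C=d['px'],d['K'],d['A'],d['C']
V=cv2.GaussianBlur(px.max(2),(3,3),0); m=((V>188)*255).astype(np.uint8); m[:,:340]=0; m[215:]=0
m[:,408:]=0
for c,s,l in blobs(m,200):
    ys,xs=np.nonzero(l); xm=xs.min()
    tip=ray((xm-.5,ys[xs<=xm+1].mean()),K,A,C,.056)[0]
    rows=np.array([(col,ys[xs==col].min()-.5,ys[xs==col].max()+.5) for col in range(xm+12,xm+24)])
    P=ray(rows[:,:2],K,A,C,.056);Q=ray(rows[:,[0,2]],K,A,C,.056)
    print(s,'tip',tip.round(4),'y',P[:,1].mean().round(4),Q[:,1].mean().round(4),'mid',((P+Q)/2).mean(0).round(4))
E
```

```text
[363   8  40  21 627] tip [6.398e-01 6.000e-04 5.600e-02] y 0.0129 -0.0085 mid [0.6621 0.0022 0.056 ]
[360  56  48  21 744] tip [ 0.6411 -0.0552  0.056 ] y -0.0411 -0.0645 mid [ 0.6644 -0.0528  0.056 ]
[352  90  31  14 236] tip [ 0.6335 -0.0907  0.056 ] y -0.0845 -0.0945 mid [ 0.6577 -0.0895  0.056 ]
[357 102  51  19 687] tip [ 0.642  -0.1109  0.056 ] y -0.0984 -0.1206 mid [ 0.6666 -0.1095  0.056 ]
[355 143  53  17 649] tip [ 0.644  -0.1672  0.056 ] y -0.1552 -0.1767 mid [ 0.6697 -0.166   0.056 ]
[353 181  55  15 727] tip [ 0.6458 -0.2231  0.056 ] y -0.2111 -0.2321 mid [ 0.6726 -0.2216  0.056 ]
```

Cradle origin is about (0.6427, -0.1107), yaw +0.0265. The bar centre comes out at about (0.567, -0.1127), and the bar edges agree. Moving down in stages.

```bash
python3 -m pendant '[{"tx":0.584,"ty":-0.626,"tz":0.5,"twist":-0.015},{"tx":0.584,"ty":-0.626,"tz":1,"twist":-0.015},{"tx":0.584,"ty":-0.626,"tz":1,"twist":-0.015}]' 
python3 -m pendant '[{"tx":0,"ty":0,"tz":1,"twist":0},{"tx":0,"ty":0,"tz":1,"twist":0},{"tx":0,"ty":0,"tz":1,"twist":0},{"tx":0,"ty":0,"tz":1,"twist":0}]' 
python3 - <<'E'
from h import *
print(toolshift((.567,-.1127,.028)).round(3), rot(sensors.get_obs()['tool_rot'])[:,0])
E
```

```text
time: 2.92
position: [0.5649, -0.1119, 0.2063]
tool_rot: [-0.001, 1.0, 0.013, -0.004]
wrist_force: [0.5, -0.1, -0.5]
gripper_width: 0.0855
time: 3.42
position: [0.5686, -0.1137, 0.1143]
tool_rot: [0.001, 1.0, 0.013, 0.002]
wrist_force: [0.8, 0.1, -0.2]
gripper_width: 0.0856
[-0.019 -0.011  0.863] [0.99965909 0.02581408 0.00391612]
```

```bash
python3 -m pendant '[{"tx":0,"ty":-0.01,"tz":0.5,"twist":0},{"tx":0,"ty":-0.01,"tz":0.83,"twist":0},{"tx":0,"ty":-0.01,"tz":0.83,"twist":0},{"tx":0,"ty":-0.01,"tz":0.83,"twist":0}]' 
python3 -m pendant '[{"tx":0,"ty":0,"tz":0,"twist":0},{"tx":0,"ty":0,"tz":0,"twist":0},{"tx":0,"ty":0,"tz":0,"twist":0},{"tx":0,"ty":0,"tz":0,"twist":0},{"tx":0,"ty":0,"tz":0,"twist":0},{"tx":0,"ty":0,"tz":0,"twist":0}]' 1
```

```text
time: 3.92
position: [0.5695, -0.1122, 0.0317]
tool_rot: [0.001, 1.0, 0.013, 0.002]
wrist_force: [-0.1, -0.3, 0.7]
gripper_width: 0.0854
time: 4.68
position: [0.5676, -0.1113, 0.0288]
tool_rot: [0.0, 1.0, 0.014, 0.0]
wrist_force: [0.0, 1.0, 3.2]
gripper_width: 0.0192
```

Closed on the bar at 19 mm. This grip is too low to lay the bar on the bench, because the fingertips would touch first. I'll regrip 9 mm higher, then lift.

```bash
python3 -m pendant '[{"tx":0,"ty":0,"tz":0,"twist":0},{"tx":0,"ty":0,"tz":0,"twist":0},{"tx":0,"ty":0.01,"tz":-0.09,"twist":0},{"tx":0,"ty":0.01,"tz":-0.09,"twist":0},{"tx":0,"ty":0.01,"tz":-0.09,"twist":0}]' 0
python3 -m pendant '[{"tx":0,"ty":0,"tz":0,"twist":0},{"tx":0,"ty":0,"tz":0,"twist":0},{"tx":0,"ty":0,"tz":0,"twist":0},{"tx":0,"ty":0,"tz":0,"twist":0},{"tx":0,"ty":0,"tz":0,"twist":0}]' 1
python3 -m pendant '[{"tx":0,"ty":0,"tz":-0.1,"twist":0},{"tx":0,"ty":0,"tz":-0.25,"twist":0},{"tx":0,"ty":0,"tz":-0.45,"twist":0},{"tx":0,"ty":0,"tz":-0.7,"twist":0},{"tx":0,"ty":0,"tz":-0.9,"twist":0},{"tx":0,"ty":0,"tz":-0.9,"twist":0},{"tx":0,"ty":0,"tz":-0.9,"twist":0},{"tx":0,"ty":0,"tz":-0.9,"twist":0}]'
python3 - <<'E'
from h import *
px,K,A,C=cam('scene'); save('s2.png',cv2.resize(px[190:310,180:330],None,fx=4,fy=4))
E
```

```text
time: 5.3
position: [0.5673, -0.1123, 0.0376]
tool_rot: [0.0, 1.0, 0.014, 0.0]
wrist_force: [-0.7, -0.4, 0.3]
gripper_width: 0.043
time: 5.92
position: [0.5673, -0.1123, 0.0375]
tool_rot: [-0.0, 1.0, 0.014, 0.0]
wrist_force: [0.1, 0.8, 1.8]
gripper_width: 0.0183
time: 6.92
position: [0.5662, -0.112, 0.1258]
tool_rot: [-0.0, 1.0, 0.014, -0.001]
wrist_force: [0.1, 0.4, -3.6]
gripper_width: 0.0184
```

View pics/s2.png

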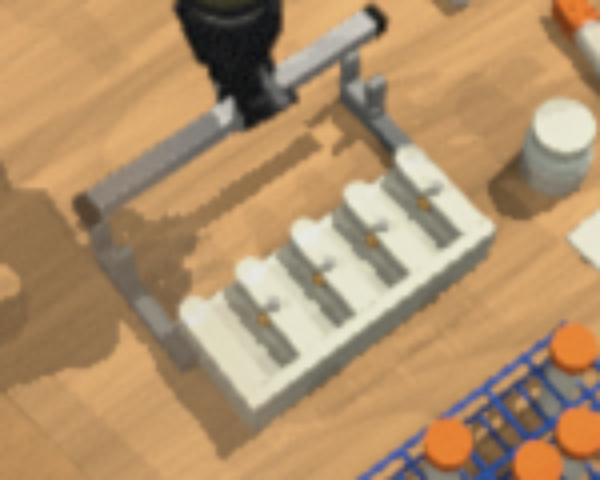

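The crop shows the bar gripped at its middle, level, and both black ends (90,205) and (372,20) above the brackets. Moving it back and laying it on the bench.

```bash
python3 -m pendant '[{"tx":-0.4,"ty":0,"tz":0,"twist":0},{"tx":-0.85,"ty":0,"tz":0,"twist":0},{"tx":-0.85,"ty":0,"tz":0,"twist":0}]'
python3 -m pendant '[{"tx":-0.5,"ty":0,"tz":0.4,"twist":0},{"tx":-0.5,"ty":0,"tz":0.8,"twist":0},{"tx":-0.5,"ty":0,"tz":1,"twist":0},{"tx":-0.5,"ty":0,"tz":1,"twist":0},{"tx":-0.5,"ty":0,"tz":1,"twist":0},{"tx":-0.5,"ty":0,"tz":1,"twist":0}]'
python3 -m pendant '[{"tx":0,"ty":0,"tz":0.08,"twist":0},{"tx":0,"ty":0,"tz":0.15,"twist":0},{"tx":0,"ty":0,"tz":0.2,"twist":0},{"tx":0,"ty":0,"tz":0.22,"twist":0},{"tx":0,"ty":0,"tz":0.22,"twist":0},{"tx":0,"ty":0,"tz":0.22,"twist":0}]'
```

```text
time: 7.35
position: [0.4787, -0.1139, 0.125]
tool_rot: [-0.001, 1.0, 0.013, -0.002]
wrist_force: [0.6, 0.4, -2.7]
gripper_width: 0.0187
time: 8.1
position: [0.4337, -0.1164, 0.0288]
tool_rot: [0.001, 1.0, 0.014, 0.001]
wrist_force: [0.4, 0.2, -2.9]
gripper_width: 0.0185
time: 8.85
position: [0.4324, -0.116, 0.0055]
tool_rot: [0.0, 1.0, 0.014, 0.0]
wrist_force: [0.2, -0.3, -2.7]
gripper_width: 0.0188
```

```bash
python3 -m pendant '[{"tx":0,"ty":0,"tz":0.01,"twist":0},{"tx":0,"ty":0,"tz":0.02,"twist":0},{"tx":0,"ty":0,"tz":0.025,"twist":0},{"tx":0,"ty":0,"tz":0.025,"twist":0}]'
python3 -m pendant '[{"tx":0,"ty":0,"tz":0,"twist":0},{"tx":0,"ty":0,"tz":0,"twist":0},{"tx":0,"ty":0,"tz":0,"twist":0},{"tx":0,"ty":0,"tz":0,"twist":0}]' 0
python3 -m pendant '[{"tx":0,"ty":0,"tz":-0.3,"twist":0},{"tx":0,"ty":0,"tz":-0.9,"twist":0},{"tx":0,"ty":0,"tz":-1,"twist":0},{"tx":0,"ty":0,"tz":-1,"twist":0}]' -1
python3 -m pendant '[{"tx":0.8,"ty":-0.8,"tz":-1,"twist":0},{"tx":0.8,"ty":-0.8,"tz":-1,"twist":0},{"tx":0.8,"ty":-0.8,"tz":-1,"twist":0}]'
python3 -m pendant '[{"tx":0,"ty":-1,"tz":-1,"twist":0},{"tx":0,"ty":-1,"tz":-1,"twist":0},{"tx":0,"ty":-1,"tz":-1,"twist":0},{"tx":0,"ty":-1,"tz":-1,"twist":0},{"tx":0,"ty":-1,"tz":-1,"twist":0}]'
python3 - <<'E'
from h import *
px,K,A,C=cam('wrist'); save('w3.png',px); np.savez('w3.npz',px=px,K=K,A=A,C=C); print(C)
E
```

```text
time: 9.35
position: [0.4324, -0.116, 0.0034]
tool_rot: [-0.0, 1.0, 0.014, -0.0]
wrist_force: [-3.7, 2.3, 4.9]
gripper_width: 0.0183
time: 9.85
position: [0.4323, -0.116, 0.0028]
tool_rot: [0.0, 1.0, 0.014, 0.0]
wrist_force: [-0.0, -0.1, 0.5]
gripper_width: 0.0425
time: 10.35
position: [0.4328, -0.1162, 0.1036]
tool_rot: [0.0, 1.0, 0.014, 0.001]
wrist_force: [-0.8, -0.3, -0.8]
gripper_width: 0.0853
time: 10.72
position: [0.5114, -0.0323, 0.2033]
tool_rot: [-0.0, 1.0, 0.014, 0.0]
wrist_force: [-0.0, 0.1, -0.2]
gripper_width: 0.0856
time: 11.35
position: [0.5064, 0.0653, 0.2997]
tool_rot: [0.0, 1.0, 0.013, -0.002]
wrist_force: [0.1, 0.1, -0.5]
gripper_width: 0.0857
[0.50406917 0.14523663 0.44182593]
```

View pics/w3.png

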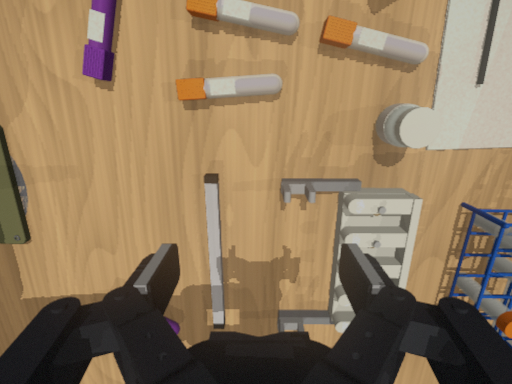

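The bar lies flat at (215,250) px. All four lanes are empty, and three tubes are in view with caps (190,88), (203,8) and (340,33). Measuring the tubes.

```bash
cat >> h.py <<'E'
def tubes(px,K,A,C):
    o=mask(px,(3,170,100),(16,255,255)); w=mask(px,(0,0,120),(180,75,255)); out=[]
    for c,s,l in blobs(o,80):
        p=ray(c,K,A,C,.022)[0]
        near=cv2.dilate(l.astype(np.uint8),np.ones((5,5)))
        best=max(blobs(w,80),key=lambda b:(near&b[2]).sum())
        if (near&best[2]).sum()<5 or best[1][4]>4000: continue
        ys,xs=np.nonzero(best[2]); q=ray(np.c_[xs,ys],K,A,C,.018)[:,:2]
        ys2,xs2=np.nonzero(l); q2=ray(np.c_[xs2,ys2],K,A,C,.022)[:,:2]
        d=q.mean(0)-p[:2]
        v=np.linalg.svd(q-q.mean(0),full_matrices=False)[2][0]; v*=np.sign(v@d)
        out.append((p,np.arctan2(*d[::-1]),np.arctan2(*v[::-1]),s,len(xs)))
    return out
E
python3 - <<'E'
from h import *
d=np.load('w3.npz'); a=[d[k] for k in('px','K','A','C')]
for t in tubes(*a): print('W',t[0].round(4),round(t[1],3),round(t[2],3),t[3],t[4])
for t in tubes(*cam('top')): print('T',t[0].round(4),round(t[1],3),round(t[2],3),t[3],t[4])
E
```

```text
W [0.4243 0.2595 0.022 ] -0.072 -0.16 [186   0  31  21 486] 1896
W [0.6052 0.2376 0.022 ] -0.191 -0.191 [320  16  37  32 786] 1767
W [0.4042 0.1606 0.022 ] 0.089 0.087 [176  78  30  22 572] 1546
W [ 0.9757 -0.2356  0.022 ] 2.198 2.56 [499 312  13  26 204] 199
T [0.4426 0.3597 0.022 ] -0.193 -0.205 [136 187  14  15 155] 337
T [0.4268 0.2656 0.022 ] -0.142 -0.13 [168 193  14  15 155] 295
```

```bash
python3 -m pendant '[{"tx":-1,"ty":-0.95,"tz":1,"twist":-0.519},{"tx":-1,"ty":-0.95,"tz":1,"twist":-0.519},{"tx":-1,"ty":-0.95,"tz":1,"twist":-0.519},{"tx":-1,"ty":-0.95,"tz":1,"twist":-0.519},{"tx":-1,"ty":-0.95,"tz":1,"twist":-0.519},{"tx":-1,"ty":-0.95,"tz":1,"twist":-0.519},{"tx":-1,"ty":-0.95,"tz":1,"twist":-0.519},{"tx":-1,"ty":-0.95,"tz":1,"twist":-0.519},{"tx":-1,"ty":-0.95,"tz":1,"twist":-0.519},{"tx":-1,"ty":-0.95,"tz":1,"twist":-0.519}]'
python3 -m pendant '[{"tx":0,"ty":0,"tz":1,"twist":0},{"tx":0,"ty":0,"tz":1,"twist":0},{"tx":0,"ty":0,"tz":1,"twist":0},{"tx":0,"ty":0,"tz":1,"twist":0}]'
python3 - <<'E'
from h import *
o=sensors.get_obs(); print(o['position'],np.arctan2(*rot(o['tool_rot'])[[1,0],0]),toolshift((.4045,.1605,.0045)).round(3))
px,K,A,C=cam('wrist'); save('w4.png',px)
for t in tubes(px,K,A,C): print('W',t[0].round(4),round(t[1],3),round(t[2],3),t[3],t[4])
E
```

```text
time: 12.7
position: [0.4044, 0.1577, 0.2017]
tool_rot: [-0.0, 0.677, 0.736, -0.001]
wrist_force: [-0.1, -0.5, 0.6]
gripper_width: 0.0852
time: 13.2
position: [0.4057, 0.1585, 0.1042]
tool_rot: [0.0, 0.676, 0.737, 0.001]
wrist_force: [0.0, 0.6, -0.4]
gripper_width: 0.0854
[0.40572188 0.15846412 0.10420289] 1.6563416452789563 [ 0.021 -0.012  0.997]
W [0.4027 0.16   0.022 ] 0.09 0.09 [ 244  172   33   50 1603] 2713
W [0.4223 0.2642 0.022 ] 0.158 1.255 [ 350  200   53   55 1919] 84
W [0.4371 0.3573 0.022 ] -0.101 -1.389 [ 444  224   59   54 1943] 1063
```

```bash
python3 -m pendant '[{"tx":0.018,"ty":-0.022,"tz":0.5,"twist":0},{"tx":0.018,"ty":-0.022,"tz":0.9,"twist":0},{"tx":0.018,"ty":-0.022,"tz":0.99,"twist":0},{"tx":0.018,"ty":-0.022,"tz":0.99,"twist":0},{"tx":0.018,"ty":-0.022,"tz":0.99,"twist":0}]'
python3 -m pendant '[{"tx":0,"ty":0,"tz":0,"twist":0},{"tx":0,"ty":0,"tz":0,"twist":0},{"tx":0,"ty":0,"tz":0,"twist":0},{"tx":0,"ty":0,"tz":0,"twist":0},{"tx":0,"ty":0,"tz":0,"twist":0},{"tx":0,"ty":0,"tz":0,"twist":0}]' 1
python3 -m pendant '[{"tx":0,"ty":0,"tz":-0.3,"twist":0},{"tx":0,"ty":0,"tz":-1,"twist":0},{"tx":0,"ty":0,"tz":-1,"twist":0},{"tx":0,"ty":0,"tz":-1,"twist":0}]'
python3 - <<'E'
from h import *
o=sensors.get_obs()
import numpy as np
th=.0265; O=np.array([.6427,-.1107]); X=np.array([np.cos(th),np.sin(th)]);Y=np.array([-X[1],X[0]])
az=np.arctan2(*rot(o['tool_rot'])[[1,0],0]); print('az',az,'twist',-(th+np.pi/2-az)/np.pi)
for i,y in enumerate((-.084,-.028,.028,.084)):
  p=O-.150*X+(y-.001)*Y; print('lane',i,p.round(4),toolshift((*p,.036)).round(3))
E
```

```text
time: 13.88
position: [0.4045, 0.1606, 0.0062]
tool_rot: [0.001, 0.676, 0.737, 0.002]
wrist_force: [0.3, 0.0, 0.9]
gripper_width: 0.0851
time: 14.62
position: [0.4029, 0.1602, 0.0043]
tool_rot: [0.0, 0.676, 0.737, 0.0]
wrist_force: [0.1, -0.4, 5.4]
gripper_width: 0.0267
time: 15.12
position: [0.4022, 0.16, 0.1037]
tool_rot: [0.0, 0.676, 0.737, 0.0]
wrist_force: [0.6, -1.4, -1.5]
gripper_width: 0.0268
az 1.6577078029400973 twist 0.019229570095973657
lane 0 [ 0.495  -0.1996] [-3.664  0.612  0.677]
lane 1 [ 0.4935 -0.1437] [-3.105  0.646  0.677]
lane 2 [ 0.492  -0.0877] [-2.546  0.679  0.677]
lane 3 [ 0.4906 -0.0317] [-1.987  0.713  0.677]
```

```bash
python3 -m pendant '[{"tx":-0.5,"ty":0.1,"tz":0,"twist":0},{"tx":-0.93,"ty":0.16,"tz":0,"twist":0},{"tx":-0.93,"ty":0.16,"tz":0,"twist":0}]'
python3 -m pendant '[{"tx":-0.5,"ty":0.1,"tz":0,"twist":0},{"tx":-0.93,"ty":0.16,"tz":0,"twist":0}]'
python3 -m pendant '[{"tx":-0.5,"ty":0.1,"tz":0,"twist":0},{"tx":-0.93,"ty":0.16,"tz":0,"twist":0}]'
python3 -m pendant '[{"tx":-0.5,"ty":0.1,"tz":0,"twist":0.02},{"tx":-0.87,"ty":0.13,"tz":0,"twist":0.02},{"tx":-0.87,"ty":0.13,"tz":0,"twist":0.02},{"tx":-0.87,"ty":0.13,"tz":0,"twist":0.02},{"tx":-0.87,"ty":0.13,"tz":0,"twist":0.02}]'
cat >> h.py <<'E'
th=.0265; O=np.array([.6427,-.1107]); X=np.array([np.cos(th),np.sin(th)]);Y=np.array([-X[1],X[0]])
def lane(i,x,z=.036,off=-.001):
    o=sensors.get_obs(); az=np.arctan2(*rot(o['tool_rot'])[[1,0],0])
    p=O+x*X+((-.084,-.028,.028,.084)[i]+off)*Y
    print('shift',toolshift((*p,z)).round(3),'twist',round(-(th+np.pi/2-az)/np.pi,4),'F',np.round(o['wrist_force'],1))
    q=np.array(o['position'])[:2]-O; print('cradle xy',(q@X).round(4),(q@Y).round(4),'z',o['position'][2])
E
python3 -c "
from h import *
lane(0,-.15)
px,K,A,C=cam('top'); save('t3.png',cv2.resize(px[80:230,120:375],None,fx=3,fy=3))
px,K,A,C=cam('scene'); save('s3.png',cv2.resize(px[190:310,180:330],None,fx=4,fy=4))
"
```

```text
time: 15.5
position: [0.425, 0.0668, 0.1011]
tool_rot: [-0.002, 0.677, 0.736, -0.002]
wrist_force: [0.3, 0.8, -1.3]
gripper_width: 0.0263
time: 15.75
position: [0.4493, -0.0226, 0.1017]
tool_rot: [-0.002, 0.675, 0.738, -0.001]
wrist_force: [1.0, -0.3, -0.7]
gripper_width: 0.0271
time: 16.0
position: [0.4736, -0.1141, 0.1016]
tool_rot: [-0.002, 0.676, 0.737, -0.0]
wrist_force: [0.3, -0.1, -1.2]
gripper_width: 0.0269
time: 16.62
position: [0.4944, -0.1977, 0.1029]
tool_rot: [-0.001, 0.698, 0.716, -0.0]
wrist_force: [0.3, -0.0, -0.4]
gripper_width: 0.0268
shift [-0.02   0.007  0.669] twist -0.0003 F [ 0.3 -0.  -0.4]
cradle xy -0.1506 -0.0831 z 0.10289245218913107
```

View pics/s3.png

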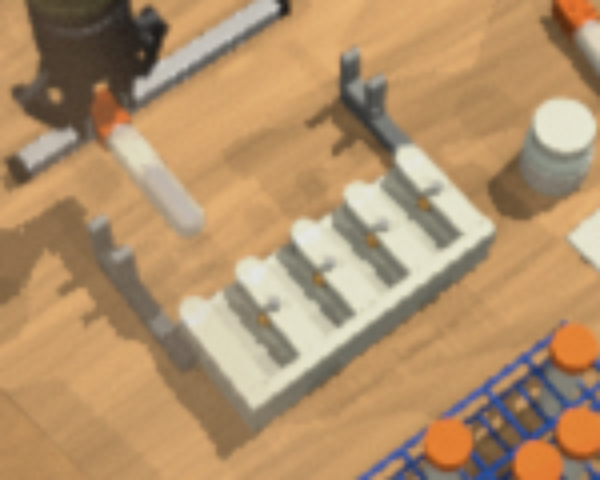

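The tube is held level by its cap at (105,105), and the nose at (190,225) faces the cradle. Lowering and easing it in.

```bash
python3 -m pendant '[{"tx":-0.02,"ty":0,"tz":0.4,"twist":0},{"tx":-0.02,"ty":0,"tz":0.67,"twist":0},{"tx":-0.02,"ty":0,"tz":0.67,"twist":0},{"tx":-0.02,"ty":0,"tz":0.67,"twist":0}]'
python3 -m pendant '[{"tx":0,"ty":0.1,"tz":0,"twist":0},{"tx":0,"ty":0.2,"tz":0,"twist":0},{"tx":0,"ty":0.3,"tz":0,"twist":0},{"tx":0,"ty":0.4,"tz":0,"twist":0},{"tx":0,"ty":0.5,"tz":0,"twist":0},{"tx":0,"ty":0.5,"tz":0,"twist":0}]'
python3 -c "
from h import *
lane(0,-.037)"
```

```text
time: 17.23
position: [0.4958, -0.2014, 0.038]
tool_rot: [0.001, 0.698, 0.716, 0.0]
wrist_force: [0.6, -0.5, -0.4]
gripper_width: 0.0272
time: 17.98
position: [0.5459, -0.1996, 0.0366]
tool_rot: [0.0, 0.698, 0.716, 0.0]
wrist_force: [1.2, 2.5, -1.6]
gripper_width: 0.0267
shift [0.014 0.621 0.007] twist -0.0005 F [ 1.2  2.5 -1.6]
cradle xy -0.0991 -0.0863 z 0.03660736203571921
```

```bash
python3 -m pendant '[{"tx":0.01,"ty":0.1,"tz":0,"twist":0},{"tx":0.01,"ty":0.2,"tz":0.005,"twist":0},{"tx":0.01,"ty":0.3,"tz":0.01,"twist":0},{"tx":0.01,"ty":0.4,"tz":0.01,"twist":0},{"tx":0.01,"ty":0.5,"tz":0.01,"twist":0},{"tx":0.01,"ty":0.57,"tz":0.01,"twist":0},{"tx":0.01,"ty":0.57,"tz":0.01,"twist":0}]'
python3 -c "
from h import *
lane(0,-.037)"
```

```text
time: 18.85
position: [0.6034, -0.1978, 0.0361]
tool_rot: [0.001, 0.699, 0.716, 0.001]
wrist_force: [1.3, 0.2, -3.0]
gripper_width: 0.0273
shift [0.01  0.045 0.001] twist -0.0008 F [ 1.3  0.2 -3. ]
cradle xy -0.0416 -0.086 z 0.03608727725329888
```

```bash
python3 -m pendant '[{"tx":0,"ty":0.02,"tz":0,"twist":0},{"tx":0,"ty":0.05,"tz":0,"twist":0},{"tx":0,"ty":0.05,"tz":0,"twist":0}]'
python3 -m pendant '[{"tx":0,"ty":0.02,"tz":0,"twist":0},{"tx":0,"ty":0.03,"tz":0,"twist":0},{"tx":0,"ty":0.03,"tz":0,"twist":0}]'
python3 -c "
from h import *
lane(0,-.035)"
```

```text
time: 19.23
position: [0.6059, -0.1977, 0.0356]
tool_rot: [-0.001, 0.699, 0.716, -0.001]
wrist_force: [-5.7, 0.5, 0.5]
gripper_width: 0.027
time: 19.6
position: [0.6061, -0.1976, 0.0351]
tool_rot: [-0.004, 0.699, 0.716, -0.003]
wrist_force: [-16.0, -0.4, 5.7]
gripper_width: 0.0268
shift [ 0.009  0.039 -0.01 ] twist -0.0008 F [-16.   -0.4   5.7]
cradle xy -0.0389 -0.0859 z 0.035057438657359885
```

Fully home: it stops firmly with 16 N against the back. Releasing, then on to tube B.

```bash
python3 -m pendant '[{"tx":0,"ty":-0.04,"tz":0,"twist":0},{"tx":0,"ty":-0.04,"tz":0,"twist":0},{"tx":0,"ty":-0.04,"tz":0,"twist":0},{"tx":0,"ty":-0.04,"tz":0,"twist":0}]' 0
python3 -m pendant '[{"tx":0,"ty":0,"tz":-0.5,"twist":0},{"tx":0,"ty":0,"tz":-1,"twist":0},{"tx":0,"ty":0,"tz":-1,"twist":0}]'
python3 -m pendant '[{"tx":0.7,"ty":-0.5,"tz":-1,"twist":0},{"tx":1,"ty":-0.7,"tz":-1,"twist":0}]' -1
python3 -m pendant '[{"tx":0.5,"ty":-0.3,"tz":0,"twist":0},{"tx":1,"ty":-0.6,"tz":0,"twist":0}]'
python3 -m pendant '[{"tx":0.5,"ty":-0.3,"tz":0,"twist":0},{"tx":1,"ty":-0.5,"tz":0,"twist":0},{"tx":1,"ty":-0.5,"tz":0,"twist":0},{"tx":1,"ty":-0.5,"tz":0,"twist":0}]'
python3 - <<'E'
from h import *
o=sensors.get_obs(); print(o['position'],np.arctan2(*rot(o['tool_rot'])[[1,0],0]))
px,K,A,C=cam('wrist'); save('w5.png',px)
for t in tubes(px,K,A,C): print('W',t[0].round(4),round(t[1],3),round(t[2],3),t[3],t[4])
px,K,A,C=cam('top'); save('t4.png',cv2.resize(px[80:230,120:375],None,fx=3.1,fy=3.1))
for t in tubes(px,K,A,C): print('T',t[0].round(4),round(t[1],3),round(t[2],3),t[3],t[4])
E
```

```text
time: 20.1
position: [0.6065, -0.1976, 0.0362]
tool_rot: [0.0, 0.699, 0.716, 0.0]
wrist_force: [-0.4, 0.5, -0.1]
gripper_width: 0.0426
time: 20.48
position: [0.6096, -0.199, 0.1423]
tool_rot: [0.005, 0.698, 0.716, 0.002]
wrist_force: [0.0, -0.6, -0.1]
gripper_width: 0.0424
time: 20.72
position: [0.5502, -0.1223, 0.2174]
tool_rot: [-0.0, 0.699, 0.715, -0.0]
wrist_force: [0.9, 0.1, 1.0]
gripper_width: 0.0768
time: 20.98
position: [0.4871, -0.0228, 0.2168]
tool_rot: [-0.0, 0.699, 0.715, 0.0]
wrist_force: [0.2, 0.8, -0.1]
gripper_width: 0.0855
time: 21.48
position: [0.4357, 0.0746, 0.2166]
tool_rot: [-0.0, 0.698, 0.716, -0.0]
wrist_force: [0.6, -1.3, -0.3]
gripper_width: 0.0856
[0.43567876 0.07461389 0.21660098] 1.595528703650211
W [0.4239 0.2639 0.022 ] -0.137 -0.175 [393 146  39  37 971] 1809
W [0.4401 0.3557 0.022 ] -0.102 -0.203 [ 459  160   47   38 1130] 1674
W [ 0.6193 -0.2168  0.022 ] -1.647 -0.183 [ 35 275  38  35 841] 144
T [ 0.6147 -0.2038  0.022 ] 0.824 1.682 [330 129  12  15 166] 3423
T [0.6071 0.2374 0.022 ] -0.192 -0.193 [179 131  14  16 153] 315
T [0.4427 0.3615 0.022 ] -0.216 -0.199 [136 187  13  15 140] 332
T [0.4269 0.2666 0.022 ] -0.172 -0.179 [168 193  14  15 144] 330
```

View pics/t4.png

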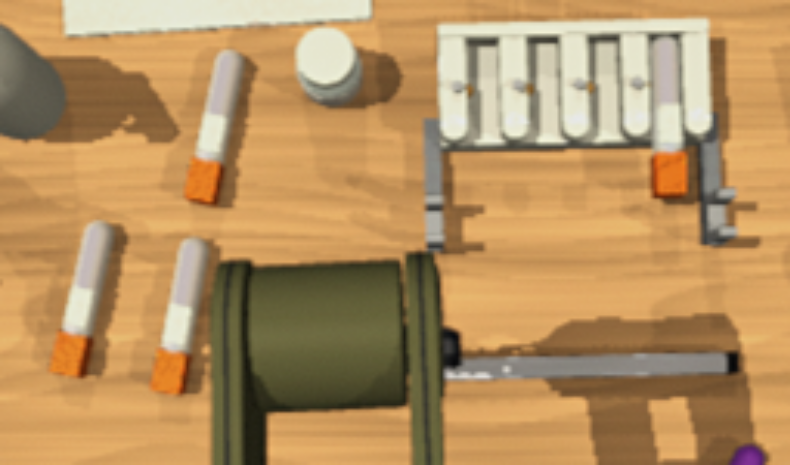

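The top crop shows tube 1 home in lane 0 (cap (670,173)), two tubes at left and one at the top. Next is tube B, at (0.4245, 0.264), azimuth about -0.177.

```bash
python3 -m pendant '[{"tx":0.6,"ty":-0.02,"tz":0,"twist":0},{"tx":0.95,"ty":-0.03,"tz":0.3,"twist":0}]'
python3 -m pendant '[{"tx":0.6,"ty":-0.02,"tz":0.3,"twist":0.064},{"tx":0.94,"ty":-0.04,"tz":0.8,"twist":0.064},{"tx":0.94,"ty":-0.04,"tz":0.8,"twist":0.064},{"tx":0.94,"ty":-0.04,"tz":0.8,"twist":0.064},{"tx":0.94,"ty":-0.04,"tz":0.8,"twist":0.064}]'
python3 - <<'E'
from h import *
o=sensors.get_obs(); print(o['position'],np.arctan2(*rot(o['tool_rot'])[[1,0],0]))
px,K,A,C=cam('wrist')
for t in tubes(px,K,A,C): print('W',t[0].round(4),round(t[1],3),round(t[2],3),t[3],t[4],toolshift((*t[0][:2],.0045)).round(3))
E
```

```text
time: 21.82
position: [0.4332, 0.1703, 0.1896]
tool_rot: [0.002, 0.7, 0.715, 0.003]
wrist_force: [0.9, -0.1, 0.3]
gripper_width: 0.0855
time: 22.45
position: [0.4259, 0.2628, 0.109]
tool_rot: [0.0, 0.767, 0.641, 0.001]
wrist_force: [0.3, 0.1, 0.4]
gripper_width: 0.086
[0.42594665 0.26283042 0.10900714] 1.3919535597689494
W [0.4391 0.3594 0.022 ] -0.129 0.375 [ 348  169   46   50 1907] 1057 [ 0.971 -0.045  1.048]
W [0.423  0.2676 0.022 ] -0.171 -0.168 [ 247  170   33   49 1537] 2635 [ 0.039 -0.04   1.046]
```

```bash
python3 -m pendant '[{"tx":0.035,"ty":-0.03,"tz":0.5,"twist":0},{"tx":0.035,"ty":-0.03,"tz":0.9,"twist":0},{"tx":0.035,"ty":-0.03,"tz":1,"twist":0},{"tx":0.035,"ty":-0.03,"tz":1,"twist":0}]'
python3 -m pendant '[{"tx":0,"ty":0,"tz":0.035,"twist":0},{"tx":0,"ty":0,"tz":0.035,"twist":0},{"tx":0,"ty":0,"tz":0.035,"twist":0}]'
python3 -m pendant '[{"tx":0,"ty":0,"tz":0,"twist":0},{"tx":0,"ty":0,"tz":0,"twist":0},{"tx":0,"ty":0,"tz":0,"twist":0},{"tx":0,"ty":0,"tz":0,"twist":0},{"tx":0,"ty":0,"tz":0,"twist":0},{"tx":0,"ty":0,"tz":0,"twist":0}]' 1
python3 -m pendant '[{"tx":0,"ty":0,"tz":-0.3,"twist":0},{"tx":0,"ty":0,"tz":-1,"twist":0},{"tx":0,"ty":0,"tz":-1,"twist":0},{"tx":0,"ty":0,"tz":-1,"twist":0}]'
python3 -c "
from h import *
lane(1,-.15)"
```

```text
time: 23.0
position: [0.4227, 0.2673, 0.0081]
tool_rot: [0.0, 0.767, 0.642, 0.001]
wrist_force: [-0.2, 0.2, 0.3]
gripper_width: 0.0858
time: 23.38
position: [0.4224, 0.2677, 0.0045]
tool_rot: [0.0, 0.767, 0.642, 0.001]
wrist_force: [-0.4, -0.0, 1.6]
gripper_width: 0.0855
time: 24.12
position: [0.4221, 0.2675, 0.0039]
tool_rot: [0.0, 0.767, 0.642, 0.0]
wrist_force: [-0.2, 0.5, 1.4]
gripper_width: 0.0268
time: 24.62
position: [0.4218, 0.2674, 0.1038]
tool_rot: [0.0, 0.767, 0.642, 0.0]
wrist_force: [-0.1, -1.1, -0.9]
gripper_width: 0.0271
shift [-3.92   1.429  0.677] twist -0.0648 F [-0.1 -1.1 -0.9]
cradle xy -0.2108 0.3838 z 0.10378216374215501
```

```bash
python3 -m pendant '[{"tx":-0.5,"ty":0.18,"tz":0,"twist":0},{"tx":-0.98,"ty":0.357,"tz":0,"twist":0}]'
python3 -m pendant '[{"tx":-0.5,"ty":0.18,"tz":0,"twist":0},{"tx":-0.98,"ty":0.357,"tz":0,"twist":0}]'
python3 -m pendant '[{"tx":-0.5,"ty":0.18,"tz":0,"twist":0},{"tx":-0.98,"ty":0.357,"tz":0,"twist":0}]'
python3 -m pendant '[{"tx":-0.5,"ty":0.18,"tz":0,"twist":-0.065},{"tx":-0.98,"ty":0.357,"tz":0,"twist":-0.065},{"tx":-0.98,"ty":0.357,"tz":0,"twist":-0.065},{"tx":-0.98,"ty":0.357,"tz":0,"twist":-0.065},{"tx":-0.98,"ty":0.357,"tz":0,"twist":-0.065}]'
python3 -c "
from h import *
lane(1,-.15)"
```

```text
time: 24.88
position: [0.4379, 0.1634, 0.1009]
tool_rot: [-0.001, 0.766, 0.643, -0.002]
wrist_force: [0.9, -0.3, -0.7]
gripper_width: 0.0271
time: 25.12
position: [0.4558, 0.0602, 0.1009]
tool_rot: [-0.001, 0.767, 0.642, -0.002]
wrist_force: [0.5, -0.5, -0.4]
gripper_width: 0.0269
time: 25.38
position: [0.4737, -0.0423, 0.1009]
tool_rot: [-0.002, 0.767, 0.642, -0.001]
wrist_force: [0.7, 0.5, 0.0]
gripper_width: 0.0267
time: 26.0
position: [0.4925, -0.1423, 0.1023]
tool_rot: [-0.001, 0.697, 0.717, -0.0]
wrist_force: [0.2, 0.5, -0.6]
gripper_width: 0.0273
shift [-0.015  0.012  0.663] twist 0.0006 F [ 0.2  0.5 -0.6]
cradle xy -0.151 -0.0276 z 0.10230022541598219
```

```bash
python3 -m pendant '[{"tx":-0.005,"ty":0,"tz":0.4,"twist":0},{"tx":-0.005,"ty":0,"tz":0.67,"twist":0},{"tx":-0.005,"ty":0,"tz":0.67,"twist":0},{"tx":-0.005,"ty":0,"tz":0.67,"twist":0}]'
python3 -m pendant '[{"tx":0,"ty":0.1,"tz":0,"twist":0},{"tx":0,"ty":0.2,"tz":0,"twist":0},{"tx":0,"ty":0.3,"tz":0,"twist":0},{"tx":0,"ty":0.4,"tz":0,"twist":0},{"tx":0,"ty":0.5,"tz":0,"twist":0},{"tx":0,"ty":0.5,"tz":0,"twist":0}]'
python3 -c "
from h import *
lane(1,-.039)"
```

```text
time: 26.5
position: [0.4941, -0.1437, 0.0377]
tool_rot: [0.001, 0.697, 0.717, 0.0]
wrist_force: [0.8, -0.3, -0.4]
gripper_width: 0.027
time: 27.25
position: [0.5442, -0.1428, 0.0367]
tool_rot: [0.0, 0.697, 0.717, 0.0]
wrist_force: [-0.4, 0.2, -1.3]
gripper_width: 0.0267
shift [0.004 0.603 0.007] twist 0.0003 F [-0.4  0.2 -1.3]
cradle xy -0.0993 -0.0295 z 0.036698164443168764
```

```bash
python3 -m pendant '[{"tx":0,"ty":0.1,"tz":0,"twist":0},{"tx":0,"ty":0.2,"tz":0.005,"twist":0},{"tx":0,"ty":0.3,"tz":0.01,"twist":0},{"tx":0,"ty":0.4,"tz":0.01,"twist":0},{"tx":0,"ty":0.5,"tz":0.01,"twist":0},{"tx":0,"ty":0.57,"tz":0.01,"twist":0},{"tx":0,"ty":0.57,"tz":0.01,"twist":0}]'
python3 -m pendant '[{"tx":0,"ty":0.02,"tz":0,"twist":0},{"tx":0,"ty":0.05,"tz":0,"twist":0},{"tx":0,"ty":0.05,"tz":0,"twist":0}]'
python3 -m pendant '[{"tx":0,"ty":0.02,"tz":0,"twist":0},{"tx":0,"ty":0.02,"tz":0,"twist":0},{"tx":0,"ty":0.02,"tz":0,"twist":0}]'
python3 -c "
from h import *
lane(1,-.035)"
```

```text
time: 28.12
position: [0.6018, -0.1414, 0.036]
tool_rot: [0.001, 0.697, 0.717, 0.001]
wrist_force: [2.1, -3.3, -1.4]
gripper_width: 0.0269
time: 28.5
position: [0.6034, -0.1411, 0.0352]
tool_rot: [-0.002, 0.697, 0.717, -0.002]
wrist_force: [-8.3, -4.0, 2.6]
gripper_width: 0.0272
time: 28.88
position: [0.6034, -0.1407, 0.0345]
tool_rot: [-0.004, 0.697, 0.717, -0.003]
wrist_force: [-13.0, -4.5, 4.8]
gripper_width: 0.0269
shift [-0.     0.051 -0.016] twist 0.0003 F [-13.   -4.5   4.8]
cradle xy -0.0401 -0.029 z 0.034472181886606335
```

Home, with 13 N against the back. Releasing and going to tube A.

```bash
python3 -m pendant '[{"tx":0,"ty":-0.04,"tz":0,"twist":0},{"tx":0,"ty":-0.04,"tz":0,"twist":0},{"tx":0,"ty":-0.04,"tz":0,"twist":0},{"tx":0,"ty":-0.04,"tz":0,"twist":0}]' 0
python3 -m pendant '[{"tx":0,"ty":0,"tz":-0.5,"twist":0},{"tx":0,"ty":0,"tz":-1,"twist":0},{"tx":0,"ty":0,"tz":-1,"twist":0}]'
python3 -m pendant '[{"tx":0.6,"ty":-0.2,"tz":-0.4,"twist":0},{"tx":1,"ty":-0.3,"tz":-0.4,"twist":0}]' -1
python3 -m pendant '[{"tx":0.5,"ty":-0.2,"tz":0,"twist":0},{"tx":1,"ty":-0.3,"tz":0,"twist":0}]'
python3 -m pendant '[{"tx":0.5,"ty":-0.2,"tz":0,"twist":0},{"tx":1,"ty":-0.3,"tz":0,"twist":0}]'
python3 -m pendant '[{"tx":0.5,"ty":-0.2,"tz":0,"twist":0},{"tx":1,"ty":-0.3,"tz":0,"twist":0}]'
python3 -m pendant '[{"tx":0.5,"ty":-0.2,"tz":0.3,"twist":0.072},{"tx":1,"ty":-0.3,"tz":0.7,"twist":0.072},{"tx":1,"ty":-0.3,"tz":0.7,"twist":0.072},{"tx":1,"ty":-0.3,"tz":0.7,"twist":0.072},{"tx":1,"ty":-0.3,"tz":0.7,"twist":0.072}]'
python3 - <<'E'
from h import *
o=sensors.get_obs(); print(o['position'],np.arctan2(*rot(o['tool_rot'])[[1,0],0]))
px,K,A,C=cam('wrist')
for t in tubes(px,K,A,C): print('W',t[0].round(4),round(t[1],3),round(t[2],3),t[3],t[4],toolshift((*t[0][:2],.0045)).round(3))
E
```

```text
time: 29.38
position: [0.6038, -0.1409, 0.0359]
tool_rot: [0.0, 0.697, 0.717, 0.0]
wrist_force: [0.1, -0.4, 0.1]
gripper_width: 0.0426
time: 29.75
position: [0.6071, -0.1421, 0.142]
tool_rot: [0.005, 0.697, 0.717, 0.003]
wrist_force: [0.5, 0.2, 0.1]
gripper_width: 0.0426
time: 30.0
position: [0.5712, -0.0413, 0.1772]
tool_rot: [0.001, 0.698, 0.716, 0.001]
wrist_force: [0.3, 1.4, 0.0]
gripper_width: 0.0769
time: 30.25
position: [0.5366, 0.0587, 0.1747]
tool_rot: [-0.0, 0.698, 0.717, -0.0]
wrist_force: [0.5, 0.7, -0.5]
gripper_width: 0.0854
time: 30.5
position: [0.5038, 0.1578, 0.1745]
tool_rot: [-0.0, 0.697, 0.717, -0.001]
wrist_force: [1.0, 0.6, 0.2]
gripper_width: 0.0855
time: 30.75
position: [0.471, 0.2569, 0.1745]
tool_rot: [-0.0, 0.697, 0.717, -0.001]
wrist_force: [-0.2, -0.2, 0.4]
gripper_width: 0.0853
time: 31.38
position: [0.441, 0.3541, 0.1069]
tool_rot: [0.0, 0.774, 0.633, 0.001]
wrist_force: [0.4, -0.0, 0.9]
gripper_width: 0.0855
[0.44098182 0.3541321  0.10685517] 1.3706539483331197
W [0.4397 0.3618 0.022 ] -0.208 -0.203 [ 251  171   33   50 1545] 2686 [ 0.072 -0.031  1.026]
```

```bash
python3 -m pendant '[{"tx":0.07,"ty":-0.02,"tz":0.5,"twist":0},{"tx":0.07,"ty":-0.02,"tz":0.9,"twist":0},{"tx":0.07,"ty":-0.02,"tz":1,"twist":0},{"tx":0.07,"ty":-0.02,"tz":1,"twist":0}]'
python3 -m pendant '[{"tx":0,"ty":0,"tz":0.02,"twist":0},{"tx":0,"ty":0,"tz":0.02,"twist":0},{"tx":0,"ty":0,"tz":0.02,"twist":0}]'
python3 -m pendant '[{"tx":0,"ty":0,"tz":0,"twist":0},{"tx":0,"ty":0,"tz":0,"twist":0},{"tx":0,"ty":0,"tz":0,"twist":0},{"tx":0,"ty":0,"tz":0,"twist":0},{"tx":0,"ty":0,"tz":0,"twist":0},{"tx":0,"ty":0,"tz":0,"twist":0}]' 1
python3 -m pendant '[{"tx":0,"ty":0,"tz":-0.3,"twist":0},{"tx":0,"ty":0,"tz":-1,"twist":0},{"tx":0,"ty":0,"tz":-1,"twist":0},{"tx":0,"ty":0,"tz":-1,"twist":0}]'
python3 -c "
from h import *
lane(2,-.15)"
```

```text
time: 31.92
position: [0.44, 0.3616, 0.0064]
tool_rot: [0.0, 0.774, 0.633, 0.0]
wrist_force: [-0.1, 0.0, 1.2]
gripper_width: 0.0856
time: 32.3
position: [0.4398, 0.3623, 0.0047]
tool_rot: [0.0, 0.774, 0.633, 0.001]
wrist_force: [0.1, 0.1, -0.3]
gripper_width: 0.0851
time: 33.05
position: [0.4394, 0.362, 0.0038]
tool_rot: [-0.0, 0.774, 0.633, 0.0]
wrist_force: [0.7, 0.4, 1.4]
gripper_width: 0.0272
time: 33.55
position: [0.4393, 0.3619, 0.1039]
tool_rot: [0.0, 0.774, 0.633, 0.0]
wrist_force: [0.5, -0.5, -1.6]
gripper_width: 0.027
shift [-4.303  1.405  0.677] twist -0.0718 F [ 0.5 -0.5 -1.6]
cradle xy -0.1908 0.4778 z 0.10385762349883727
```

```bash
python3 -m pendant '[{"tx":-0.5,"ty":0.16,"tz":0,"twist":0},{"tx":-0.86,"ty":0.281,"tz":0,"twist":0}]'
python3 -m pendant '[{"tx":-0.5,"ty":0.16,"tz":0,"twist":0},{"tx":-0.86,"ty":0.281,"tz":0,"twist":0}]'
python3 -m pendant '[{"tx":-0.5,"ty":0.16,"tz":0,"twist":0},{"tx":-0.86,"ty":0.281,"tz":0,"twist":0}]'
python3 -m pendant '[{"tx":-0.5,"ty":0.16,"tz":0,"twist":0},{"tx":-0.86,"ty":0.281,"tz":0,"twist":0}]'
python3 -m pendant '[{"tx":-0.5,"ty":0.16,"tz":0,"twist":-0.072},{"tx":-0.86,"ty":0.281,"tz":0,"twist":-0.072},{"tx":-0.86,"ty":0.281,"tz":0,"twist":-0.072},{"tx":-0.86,"ty":0.281,"tz":0,"twist":-0.072},{"tx":-0.86,"ty":0.281,"tz":0,"twist":-0.072}]'
python3 -c "
from h import *
lane(2,-.15)"
```

```text
time: 33.8
position: [0.4478, 0.27, 0.1005]
tool_rot: [-0.001, 0.774, 0.634, -0.003]
wrist_force: [-0.4, 0.4, -0.9]
gripper_width: 0.0267
time: 34.05
position: [0.4584, 0.1799, 0.1006]
tool_rot: [-0.001, 0.774, 0.633, -0.002]
wrist_force: [1.2, 0.6, -1.5]
gripper_width: 0.0269
time: 34.3
position: [0.4689, 0.0903, 0.1008]
tool_rot: [-0.001, 0.774, 0.633, -0.002]
wrist_force: [1.2, -0.6, -1.8]
gripper_width: 0.0272
time: 34.55
position: [0.4795, 0.0008, 0.1008]
tool_rot: [-0.002, 0.774, 0.633, -0.002]
wrist_force: [1.4, -0.1, -1.9]
gripper_width: 0.0272
time: 35.17
position: [0.4913, -0.0862, 0.1026]
tool_rot: [-0.001, 0.697, 0.717, -0.0]
wrist_force: [-0.4, -0.2, -0.9]
gripper_width: 0.0271
shift [-0.015  0.009  0.666] twist 0.0006 F [-0.4 -0.2 -0.9]
cradle xy -0.1507 0.0285 z 0.10260718896861075
```

```bash
python3 -m pendant '[{"tx":-0.005,"ty":0,"tz":0.4,"twist":0},{"tx":-0.005,"ty":0,"tz":0.67,"twist":0},{"tx":-0.005,"ty":0,"tz":0.67,"twist":0},{"tx":-0.005,"ty":0,"tz":0.67,"twist":0}]'
python3 -m pendant '[{"tx":0,"ty":0.1,"tz":0,"twist":0},{"tx":0,"ty":0.2,"tz":0,"twist":0},{"tx":0,"ty":0.3,"tz":0,"twist":0},{"tx":0,"ty":0.4,"tz":0,"twist":0},{"tx":0,"ty":0.5,"tz":0,"twist":0},{"tx":0,"ty":0.5,"tz":0,"twist":0}]'
python3 -c "
from h import *
lane(2,-.039)"
```

```text
time: 35.67
position: [0.4928, -0.0875, 0.0377]
tool_rot: [0.001, 0.697, 0.717, 0.0]
wrist_force: [-0.8, -0.4, -0.8]
gripper_width: 0.0268
time: 36.42
position: [0.5428, -0.0866, 0.0367]
tool_rot: [0.0, 0.697, 0.717, 0.0]
wrist_force: [0.5, 0.3, -1.3]
gripper_width: 0.0274
shift [0.002 0.602 0.007] twist 0.0003 F [ 0.5  0.3 -1.3]
cradle xy -0.0992 0.0267 z 0.03672944566928281
```

```bash
python3 -m pendant '[{"tx":0,"ty":0.1,"tz":0,"twist":0},{"tx":0,"ty":0.2,"tz":0.005,"twist":0},{"tx":0,"ty":0.3,"tz":0.01,"twist":0},{"tx":0,"ty":0.4,"tz":0.01,"twist":0},{"tx":0,"ty":0.5,"tz":0.01,"twist":0},{"tx":0,"ty":0.57,"tz":0.01,"twist":0},{"tx":0,"ty":0.57,"tz":0.01,"twist":0}]'
python3 -m pendant '[{"tx":0,"ty":0.02,"tz":0,"twist":0},{"tx":0,"ty":0.05,"tz":0,"twist":0},{"tx":0,"ty":0.05,"tz":0,"twist":0}]'
python3 -m pendant '[{"tx":0,"ty":0.02,"tz":0,"twist":0},{"tx":0,"ty":0.02,"tz":0,"twist":0},{"tx":0,"ty":0.02,"tz":0,"twist":0}]'
python3 -c "
from h import *
lane(2,-.035)"
```

```text
time: 37.3
position: [0.6004, -0.0852, 0.036]
tool_rot: [0.001, 0.697, 0.717, 0.001]
wrist_force: [1.8, -3.0, -0.8]
gripper_width: 0.0269
time: 37.67
position: [0.6027, -0.0848, 0.0352]
tool_rot: [-0.001, 0.697, 0.717, -0.001]
wrist_force: [-4.7, -3.7, 2.3]
gripper_width: 0.0266
time: 38.05
position: [0.6028, -0.0848, 0.0348]
tool_rot: [-0.003, 0.697, 0.717, -0.002]
wrist_force: [-11.7, -3.8, 4.0]
gripper_width: 0.027
shift [ 0.001  0.042 -0.012] twist 0.0002 F [-11.7  -3.8   4. ]
cradle xy -0.0392 0.0269 z 0.034796450728828116
```

```bash
python3 -m pendant '[{"tx":0,"ty":-0.04,"tz":0,"twist":0},{"tx":0,"ty":-0.04,"tz":0,"twist":0},{"tx":0,"ty":-0.04,"tz":0,"twist":0},{"tx":0,"ty":-0.04,"tz":0,"twist":0}]' 0
python3 -m pendant '[{"tx":0,"ty":0,"tz":-0.5,"twist":0},{"tx":0,"ty":0,"tz":-1,"twist":0},{"tx":0,"ty":0,"tz":-1,"twist":0}]'
python3 -m pendant '[{"tx":0.5,"ty":0,"tz":-0.4,"twist":0},{"tx":0.8,"ty":0.03,"tz":-0.4,"twist":0}]' -1
python3 -m pendant '[{"tx":0.5,"ty":0,"tz":0,"twist":0},{"tx":0.8,"ty":0.03,"tz":0,"twist":0}]'
python3 -m pendant '[{"tx":0.5,"ty":0,"tz":0,"twist":0},{"tx":0.8,"ty":0.03,"tz":0,"twist":0}]'
python3 -m pendant '[{"tx":0.5,"ty":0,"tz":0.3,"twist":0.069},{"tx":0.8,"ty":0.03,"tz":0.7,"twist":0.069},{"tx":0.8,"ty":0.03,"tz":0.7,"twist":0.069},{"tx":0.8,"ty":0.03,"tz":0.7,"twist":0.069},{"tx":0.8,"ty":0.03,"tz":0.7,"twist":0.069}]'
python3 - <<'E'
from h import *
o=sensors.get_obs(); print(o['position'],np.arctan2(*rot(o['tool_rot'])[[1,0],0]))
px,K,A,C=cam('wrist')
for t in tubes(px,K,A,C): print('W',t[0].round(4),round(t[1],3),round(t[2],3),t[3],t[4],toolshift((*t[0][:2],.0045)).round(3))
E
```

```text
time: 38.55
position: [0.6023, -0.0848, 0.0359]
tool_rot: [0.0, 0.697, 0.717, 0.0]
wrist_force: [-0.4, -0.5, -0.5]
gripper_width: 0.0429
time: 38.92
position: [0.6057, -0.0856, 0.1419]
tool_rot: [0.005, 0.697, 0.717, 0.003]
wrist_force: [-0.3, -0.3, -0.3]
gripper_width: 0.0428
time: 39.17
position: [0.6043, -0.0037, 0.1785]
tool_rot: [0.002, 0.697, 0.717, 0.002]
wrist_force: [0.5, -0.2, 0.8]
gripper_width: 0.0771
time: 39.42
position: [0.6028, 0.0772, 0.1745]
tool_rot: [-0.001, 0.697, 0.717, -0.0]
wrist_force: [0.3, -0.1, -0.1]
gripper_width: 0.0855
time: 39.67
position: [0.6036, 0.1572, 0.1743]
tool_rot: [-0.001, 0.697, 0.717, -0.001]
wrist_force: [0.6, -0.9, -0.0]
gripper_width: 0.0854
time: 40.3
position: [0.6065, 0.2345, 0.1076]
tool_rot: [0.001, 0.771, 0.637, 0.001]
wrist_force: [0.5, 0.5, 0.4]
gripper_width: 0.0856
[0.60653842 0.23450206 0.10757838] 1.3800066760902654
W [0.6039 0.2385 0.022 ] -0.196 -0.192 [ 246  171   33   49 1551] 2671 [ 0.033 -0.036  1.032]
```

```bash
python3 -m pendant '[{"tx":0.035,"ty":-0.02,"tz":0.5,"twist":0},{"tx":0.035,"ty":-0.02,"tz":0.9,"twist":0},{"tx":0.035,"ty":-0.02,"tz":1,"twist":0},{"tx":0.035,"ty":-0.02,"tz":1,"twist":0}]'
python3 -m pendant '[{"tx":0,"ty":0,"tz":0.025,"twist":0},{"tx":0,"ty":0,"tz":0.025,"twist":0},{"tx":0,"ty":0,"tz":0.025,"twist":0}]'
python3 -m pendant '[{"tx":0,"ty":0,"tz":0,"twist":0},{"tx":0,"ty":0,"tz":0,"twist":0},{"tx":0,"ty":0,"tz":0,"twist":0},{"tx":0,"ty":0,"tz":0,"twist":0},{"tx":0,"ty":0,"tz":0,"twist":0},{"tx":0,"ty":0,"tz":0,"twist":0}]' 1
python3 -m pendant '[{"tx":0,"ty":0,"tz":-0.3,"twist":0},{"tx":0,"ty":0,"tz":-1,"twist":0},{"tx":0,"ty":0,"tz":-1,"twist":0},{"tx":0,"ty":0,"tz":-1,"twist":0}]'
python3 -c "
from h import *
lane(3,-.15)"
```

```text
time: 40.85
position: [0.6046, 0.2387, 0.0065]
tool_rot: [0.0, 0.771, 0.637, 0.0]
wrist_force: [-0.5, 0.4, -0.1]
gripper_width: 0.0856
time: 41.22
position: [0.6046, 0.2393, 0.0043]
tool_rot: [0.0, 0.771, 0.637, 0.001]
wrist_force: [0.7, -0.4, 0.3]
gripper_width: 0.0856
time: 41.98
position: [0.6042, 0.2392, 0.0034]
tool_rot: [0.0, 0.771, 0.637, 0.0]
wrist_force: [-0.5, 0.4, 1.7]
gripper_width: 0.0274
time: 42.48
position: [0.604, 0.2391, 0.1034]
tool_rot: [0.0, 0.771, 0.637, 0.0]
wrist_force: [0.1, -0.1, -1.0]
gripper_width: 0.027
shift [-2.874 -0.604  0.673] twist -0.0688 F [ 0.1 -0.1 -1. ]
cradle xy -0.0295 0.3507 z 0.10343250011813881
```

```bash
python3 -m pendant '[{"tx":0,"ty":-0.5,"tz":0,"twist":0},{"tx":-0.4,"ty":-0.6,"tz":0,"twist":0}]'
python3 -m pendant '[{"tx":-0.5,"ty":0,"tz":0,"twist":0},{"tx":-0.82,"ty":0,"tz":0,"twist":0}]'
python3 -m pendant '[{"tx":-0.5,"ty":0,"tz":0,"twist":0},{"tx":-0.82,"ty":0,"tz":0,"twist":0}]'
python3 -m pendant '[{"tx":-0.5,"ty":0,"tz":0,"twist":-0.069},{"tx":-0.83,"ty":0,"tz":0,"twist":-0.069},{"tx":-0.83,"ty":0,"tz":0,"twist":-0.069},{"tx":-0.83,"ty":0,"tz":0,"twist":-0.069},{"tx":-0.83,"ty":0,"tz":0,"twist":-0.069}]'
python3 -c "
from h import *
lane(3,-.15)"
```

```text
time: 42.72
position: [0.5335, 0.2119, 0.0995]
tool_rot: [-0.002, 0.77, 0.639, -0.003]
wrist_force: [0.3, -0.1, -0.2]
gripper_width: 0.027
time: 42.98
position: [0.5192, 0.1289, 0.0999]
tool_rot: [-0.001, 0.771, 0.637, -0.003]
wrist_force: [0.5, -0.7, -1.2]
gripper_width: 0.0269
time: 43.22
position: [0.5039, 0.0484, 0.1001]
tool_rot: [-0.002, 0.771, 0.637, -0.002]
wrist_force: [0.9, -0.1, -1.2]
gripper_width: 0.0268
time: 43.85
position: [0.4906, -0.0306, 0.1023]
tool_rot: [-0.001, 0.697, 0.717, -0.0]
wrist_force: [0.2, -0.2, -0.5]
gripper_width: 0.0271
shift [-0.012  0.001  0.663] twist 0.0006 F [ 0.2 -0.2 -0.5]
cradle xy -0.15 0.0841 z 0.10228661117490129
```

```bash
python3 -m pendant '[{"tx":-0.005,"ty":0,"tz":0.4,"twist":0},{"tx":-0.005,"ty":0,"tz":0.67,"twist":0},{"tx":-0.005,"ty":0,"tz":0.67,"twist":0},{"tx":-0.005,"ty":0,"tz":0.67,"twist":0}]'
python3 -m pendant '[{"tx":0,"ty":0.1,"tz":0,"twist":0},{"tx":0,"ty":0.2,"tz":0,"twist":0},{"tx":0,"ty":0.3,"tz":0,"twist":0},{"tx":0,"ty":0.4,"tz":0,"twist":0},{"tx":0,"ty":0.5,"tz":0,"twist":0},{"tx":0,"ty":0.5,"tz":0,"twist":0}]'
python3 -c "
from h import *
lane(3,-.039)"
```

```text
time: 44.35
position: [0.4918, -0.0316, 0.0371]
tool_rot: [0.001, 0.697, 0.717, 0.0]
wrist_force: [1.0, 0.2, 0.2]
gripper_width: 0.0267
time: 45.1
position: [0.5418, -0.0307, 0.0362]
tool_rot: [0.0, 0.697, 0.717, 0.0]
wrist_force: [-0.1, -0.2, -1.1]
gripper_width: 0.027
shift [0.003 0.598 0.003] twist 0.0003 F [-0.1 -0.2 -1.1]
cradle xy -0.0988 0.0827 z 0.0362405178002769
```

```bash
python3 -m pendant '[{"tx":0,"ty":0.1,"tz":0,"twist":0},{"tx":0,"ty":0.2,"tz":0.005,"twist":0},{"tx":0,"ty":0.3,"tz":0.01,"twist":0},{"tx":0,"ty":0.4,"tz":0.01,"twist":0},{"tx":0,"ty":0.5,"tz":0.01,"twist":0},{"tx":0,"ty":0.57,"tz":0.01,"twist":0},{"tx":0,"ty":0.57,"tz":0.01,"twist":0}]'
python3 -m pendant '[{"tx":0,"ty":0.02,"tz":0,"twist":0},{"tx":0,"ty":0.05,"tz":0,"twist":0},{"tx":0,"ty":0.05,"tz":0,"twist":0}]'
python3 -m pendant '[{"tx":0,"ty":0.02,"tz":0,"twist":0},{"tx":0,"ty":0.02,"tz":0,"twist":0},{"tx":0,"ty":0.02,"tz":0,"twist":0}]'
python3 -c "
from h import *
lane(3,-.035)"
```

```text
time: 45.98
position: [0.5995, -0.0293, 0.0356]
tool_rot: [0.001, 0.697, 0.717, 0.001]
wrist_force: [1.2, -1.9, -0.7]
gripper_width: 0.0271
time: 46.35
position: [0.6016, -0.029, 0.0348]
tool_rot: [-0.001, 0.697, 0.717, -0.001]
wrist_force: [-5.3, -2.1, 1.7]
gripper_width: 0.0271
time: 46.72
position: [0.6016, -0.029, 0.0343]
tool_rot: [-0.003, 0.697, 0.717, -0.003]
wrist_force: [-12.1, -3.9, 5.4]
gripper_width: 0.0268
shift [ 0.002  0.039 -0.018] twist 0.0002 F [-12.1  -3.9   5.4]
cradle xy -0.0389 0.0828 z 0.03427726169880843
```

```bash
python3 -m pendant '[{"tx":0,"ty":-0.04,"tz":0,"twist":0},{"tx":0,"ty":-0.04,"tz":0,"twist":0},{"tx":0,"ty":-0.04,"tz":0,"twist":0},{"tx":0,"ty":-0.04,"tz":0,"twist":0}]' 0
python3 -m pendant '[{"tx":0,"ty":0,"tz":-0.5,"twist":0},{"tx":0,"ty":0,"tz":-1,"twist":0},{"tx":0,"ty":0,"tz":-1,"twist":0}]'
python3 -m pendant '[{"tx":-0.6,"ty":-0.4,"tz":-0.5,"twist":0},{"tx":-1,"ty":-0.5,"tz":-1,"twist":0}]' -1
python3 -m pendant '[{"tx":-0.5,"ty":-0.5,"tz":-0.7,"twist":0.5},{"tx":-0.5,"ty":-0.5,"tz":-0.7,"twist":0.5},{"tx":-0.5,"ty":-0.5,"tz":-0.7,"twist":0.5},{"tx":-0.5,"ty":-0.5,"tz":-0.7,"twist":0.5},{"tx":-0.5,"ty":-0.5,"tz":-0.7,"twist":0.5},{"tx":-0.5,"ty":-0.5,"tz":-0.7,"twist":0.5},{"tx":-0.5,"ty":-0.5,"tz":-0.7,"twist":0.5},{"tx":-0.5,"ty":-0.5,"tz":-0.7,"twist":0.5},{"tx":-0.5,"ty":-0.5,"tz":-0.7,"twist":0.5},{"tx":-0.5,"ty":-0.5,"tz":-0.7,"twist":0.5}]'
python3 - <<'E'
from h import *
px,K,A,C=cam('wrist'); save('w6.png',px); np.savez('w6.npz',px=px,K=K,A=A,C=C)
o=sensors.get_obs(); print(o['position'],np.arctan2(*rot(o['tool_rot'])[[1,0],0]))
m=mask(px,(3,170,100),(16,255,255))
for c,s,l in blobs(m,80):
    ys,xs=np.nonzero(l); p=ray(np.c_[(xs.min(),xs.max()+1),(c[1],c[1])],K,A,C,.058)[:,:2]
    print(c.round(),'cap x-range cradle',((p-O)@X).round(4),'y',((p-O)@Y).round(4))
E
```

```text
time: 47.22
position: [0.6013, -0.0288, 0.0354]
tool_rot: [0.0, 0.697, 0.717, 0.0]
wrist_force: [-0.1, -0.1, 0.1]
gripper_width: 0.0426
time: 47.6
position: [0.6047, -0.0294, 0.1414]
tool_rot: [0.004, 0.697, 0.717, 0.003]
wrist_force: [-0.4, -0.1, 0.1]
gripper_width: 0.043
time: 47.85
position: [0.5574, -0.1132, 0.2141]
tool_rot: [-0.002, 0.697, 0.717, -0.001]
wrist_force: [0.9, -0.4, 0.4]
gripper_width: 0.0772
time: 49.1
position: [0.5107, -0.1644, 0.2849]
tool_rot: [-0.0, 1.0, 0.014, -0.001]
wrist_force: [0.5, 0.6, 0.6]
gripper_width: 0.0852
[ 0.51075413 -0.16437507  0.28509131] 0.028505984594181313
[338.  57.] cap x-range cradle [-0.0609 -0.0162] y [0.0814 0.0814]
[334. 105.] cap x-range cradle [-0.061  -0.0178] y [0.0265 0.0265]
[331. 148.] cap x-range cradle [-0.0601 -0.0175] y [-0.0282 -0.0281]
[327. 187.] cap x-range cradle [-0.0595 -0.0178] y [-0.0817 -0.0816]
```

View pics/w6.png

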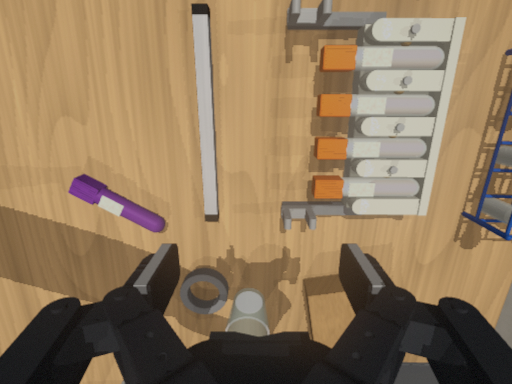

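The view shows all four caps in a line at columns about 325–340, in lanes at rows 57, 105, 148 and 187. The bar lies at (206,110), ends (201,8) and (211,218). The brackets' prongs are at about (297–325,8) and (288–312,215). Measuring the bar and prongs.

```bash
python3 - <<'E'
from h import *
d=np.load('w6.npz'); px,K,A,C=[d[k] for k in('px','K','A','C')]
V=px.max(2).astype(int); S=cv2.cvtColor(px,cv2.COLOR_RGB2HSV)[:,:,1]
m=((S<60)|(V<60)).astype(np.uint8)*255; m[:,230:]=0; m[:,:188]=0; m[232:]=0
c,s,l=max(blobs(m,300),key=lambda b:b[1][4]); print(s)
ys,xs=np.nonzero(l); P=ray(np.c_[xs,ys],K,A,C,.018)[:,:2]
box=cv2.minAreaRect((P*1e3).astype(np.float32)); print('bar rect',box)
c0=P.mean(0); v=np.linalg.svd(P-c0,full_matrices=False)[2][0]; v*=np.sign(v[1]); t=(P-c0)@v
print('centre',c0,'yaw',np.arctan2(-v[0],v[1]),'mid',c0+v*(t.max()+t.min())/2,'len',np.ptp(t))
big=cv2.resize(px[195:235,275:355],None,fx=8,fy=8,interpolation=cv2.INTER_CUBIC); big2=cv2.resize(px[0:30,275:355],None,fx=8,fy=8,interpolation=cv2.INTER_CUBIC)
save('br.png',np.vstack([big2,big]))
E
```

```text
[ 192    4   26  211 3294]
bar rect ((432.0853576660156, -111.77241516113281), (22.58413314819336, 288.2001953125), 1.3355780839920044)
centre [ 0.43177546 -0.09546799] yaw 0.024403292142208644 mid [ 0.4321733  -0.11176743] len 0.2881852537872241
```

View pics/br.png

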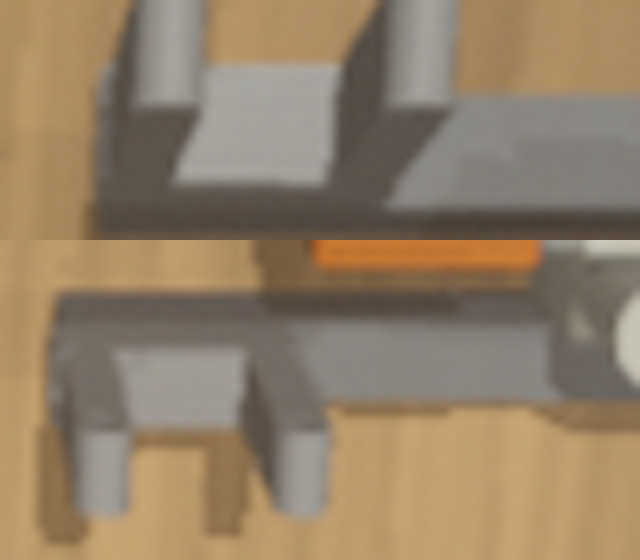

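Prong tops read from the crop: right bracket slot between columns 291.3 and 309.6 (rows 219–229), left bracket slot between columns 300.6 and 323.1 (bottom row 13).

```bash
python3 - <<'E'
from h import *
d=np.load('w6.npz'); px,K,A,C=[d[k] for k in('px','K','A','C')]
r=ray([(284.75,224),(291.25,224),(309.6,224),(316,224),(300,218.75),(300,229.4)],K,A,C,.074)
l=ray([(291.9,10),(300.6,10),(323.1,10),(332.25,10),(311,13)],K,A,C,.074)
print(r.round(4)[:,:2].tolist()); print(l.round(4)[:,:2].tolist())
cr=r[:4,:2].mean(0); cl=l[:4,:2].mean(0)
for n,p in(('right',cr),('left',cl)): q=p-O; print(n,p.round(4),'cradle',(q@X).round(4),(q@Y).round(4))
f=(cl-cr)/(cl-cr)[1]; print('slope',f[0],'slot x at y=-.113',cr[0]+f[0]*(-.113-cr[1]))
print('bar right end', ray([(211,220.5),(211,222)],K,A,C,.02)[:,:2], 'left', ray([(201,4)],K,A,C,.02)[:,:2])
print('to bar',toolshift((.4324,-.1165,.0035)).round(3))
E
```

```text
[[0.5476, -0.2445], [0.5566, -0.2442], [0.5821, -0.2435], [0.591, -0.2433], [0.5682, -0.236], [0.5693, -0.2521]]
[[0.541, 0.0133], [0.5506, 0.0136], [0.5754, 0.0142], [0.5855, 0.0145], [0.5623, 0.011]]
right [ 0.5693 -0.2439] cradle -0.0769 -0.1312
left [0.5632 0.0139] cradle -0.0762 0.1267
slope -0.02384704243750889 slot x at y=-.113 0.5661764808832104
bar right end [[ 0.43569713 -0.26614698]
 [ 0.43563037 -0.26875636]] left [[0.43067095 0.0317438 ]]
to bar [-0.766 -0.499  2.817]
```

```bash
python3 -m pendant '[{"tx":-0.5,"ty":-0.4,"tz":0.3,"twist":0},{"tx":-0.766,"ty":-0.5,"tz":0.8,"twist":0},{"tx":-0.766,"ty":-0.5,"tz":0.9,"twist":0},{"tx":-0.766,"ty":-0.5,"tz":0.9,"twist":0}]'
python3 -m pendant '[{"tx":0,"ty":0,"tz":0.5,"twist":0},{"tx":0,"ty":0,"tz":1,"twist":0},{"tx":0,"ty":0,"tz":1,"twist":0},{"tx":0,"ty":0,"tz":1,"twist":0}]'
python3 -c "
from h import *
print(toolshift((.4324,-.1165,.004)).round(3)); o=sensors.get_obs(); print(np.arctan2(*rot(o['tool_rot'])[[1,0],0]))"
```

```text
time: 49.65
position: [0.4333, -0.1167, 0.196]
tool_rot: [-0.0, 1.0, 0.014, -0.0]
wrist_force: [0.7, 0.5, 0.9]
gripper_width: 0.0855
time: 50.15
position: [0.4358, -0.1178, 0.0995]
tool_rot: [0.001, 1.0, 0.014, 0.002]
wrist_force: [0.5, 0.5, 0.8]
gripper_width: 0.0851
[-0.038 -0.016  0.955]
0.027208251769166004
```

```bash
python3 -m pendant '[{"tx":-0.02,"ty":-0.01,"tz":0.5,"twist":0},{"tx":-0.02,"ty":-0.01,"tz":0.85,"twist":0},{"tx":-0.02,"ty":-0.01,"tz":0.92,"twist":0},{"tx":-0.02,"ty":-0.01,"tz":0.92,"twist":0},{"tx":-0.02,"ty":-0.01,"tz":0.92,"twist":0}]'
python3 -m pendant '[{"tx":0,"ty":0,"tz":0,"twist":0},{"tx":0,"ty":0,"tz":0,"twist":0},{"tx":0,"ty":0,"tz":0,"twist":0},{"tx":0,"ty":0,"tz":0,"twist":0},{"tx":0,"ty":0,"tz":0,"twist":0},{"tx":0,"ty":0,"tz":0,"twist":0}]' 1
python3 -m pendant '[{"tx":0,"ty":0,"tz":-0.2,"twist":0},{"tx":0,"ty":0,"tz":-0.6,"twist":0},{"tx":0,"ty":0,"tz":-1,"twist":0},{"tx":0,"ty":0,"tz":-1,"twist":0},{"tx":0,"ty":0,"tz":-1,"twist":0}]'
python3 -c "
from h import *
print(toolshift((.5665,-.114,.13)).round(3)); o=sensors.get_obs(); print(np.arctan2(*rot(o['tool_rot'])[[1,0],0]))"
```

```text
time: 50.78
position: [0.4332, -0.1166, 0.0066]
tool_rot: [0.001, 1.0, 0.014, 0.002]
wrist_force: [0.4, -0.2, 0.1]
gripper_width: 0.0856
time: 51.52
position: [0.4315, -0.1158, 0.0045]
tool_rot: [0.0, 1.0, 0.014, 0.0]
wrist_force: [-0.0, 0.7, 4.5]
gripper_width: 0.0182
time: 52.15
position: [0.4295, -0.1151, 0.1019]
tool_rot: [-0.001, 1.0, 0.014, -0.002]
wrist_force: [0.1, 0.7, -3.3]
gripper_width: 0.0187
[ 1.369  0.026 -0.286]
0.027118453661544008
```

```bash
python3 -m pendant '[{"tx":0,"ty":0,"tz":-0.3,"twist":0},{"tx":0.4,"ty":0.01,"tz":-0.3,"twist":0},{"tx":0.8,"ty":0.02,"tz":-0.3,"twist":0},{"tx":0.8,"ty":0.02,"tz":-0.3,"twist":0}]'
python3 -m pendant '[{"tx":0.3,"ty":0,"tz":0,"twist":0},{"tx":0.5,"ty":0,"tz":0,"twist":0},{"tx":0.56,"ty":0,"tz":0,"twist":0},{"tx":0.56,"ty":0,"tz":0,"twist":0},{"tx":0.56,"ty":0,"tz":0,"twist":0},{"tx":0.56,"ty":0,"tz":0,"twist":0}]'
python3 -c "
from h import *
print(toolshift((.5665,-.114,.0385)).round(3)); o=sensors.get_obs(); print(np.arctan2(*rot(o['tool_rot'])[[1,0],0]))
px,K,A,C=cam('scene'); save('s4.png',cv2.resize(px[190:310,180:330],None,fx=4,fy=4))"
```

```text
time: 52.65
position: [0.5111, -0.115, 0.1309]
tool_rot: [-0.001, 1.0, 0.014, -0.002]
wrist_force: [-0.1, -0.2, -4.3]
gripper_width: 0.0188
time: 53.4
position: [0.5663, -0.1139, 0.134]
tool_rot: [-0.0, 1.0, 0.013, -0.0]
wrist_force: [-0.4, -0.5, -3.6]
gripper_width: 0.0187
[0.002 0.001 0.955]
0.02695941933256208
```

View pics/s4.png

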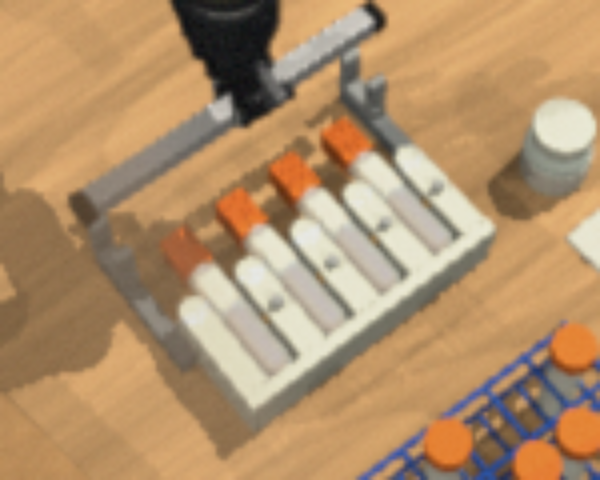

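The crop shows the bar level above both brackets and four tubes home. Lowering in stages.

```bash
python3 -m pendant '[{"tx":0,"ty":0,"tz":0.15,"twist":0},{"tx":0,"ty":0,"tz":0.35,"twist":0},{"tx":0,"ty":0,"tz":0.5,"twist":0},{"tx":0,"ty":0,"tz":0.6,"twist":0},{"tx":0,"ty":0,"tz":0.7,"twist":0},{"tx":0,"ty":0,"tz":0.7,"twist":0},{"tx":0,"ty":0,"tz":0.7,"twist":0}]'
python3 -m pendant '[{"tx":0,"ty":0,"tz":0.06,"twist":0},{"tx":0,"ty":0,"tz":0.12,"twist":0},{"tx":0,"ty":0,"tz":0.18,"twist":0},{"tx":0,"ty":0,"tz":0.23,"twist":0},{"tx":0,"ty":0,"tz":0.24,"twist":0},{"tx":0,"ty":0,"tz":0.24,"twist":0}]'
python3 -c "
from h import *
print(toolshift((.5665,-.114,.0385)).round(3))"
```

```text
time: 54.32
position: [0.5675, -0.1141, 0.0646]
tool_rot: [0.0, 1.0, 0.014, 0.0]
wrist_force: [-0.3, -0.2, -3.6]
gripper_width: 0.0187
time: 55.08
position: [0.567, -0.114, 0.04]
tool_rot: [-0.0, 1.0, 0.014, -0.0]
wrist_force: [0.3, 0.3, -2.8]
gripper_width: 0.0184
[-0.005  0.     0.015]
```

```bash
python3 -m pendant '[{"tx":0,"ty":0,"tz":0.01,"twist":0},{"tx":0,"ty":0,"tz":0.02,"twist":0},{"tx":0,"ty":0,"tz":0.02,"twist":0},{"tx":0,"ty":0,"tz":0.02,"twist":0}]'
```

```text
time: 55.58
position: [0.5673, -0.114, 0.0386]
tool_rot: [0.0, 1.0, 0.014, 0.0]
wrist_force: [-1.7, 0.2, 0.7]
gripper_width: 0.0184
```

```bash
python3 -m pendant '[{"tx":0,"ty":0,"tz":0,"twist":0},{"tx":0,"ty":0,"tz":0,"twist":0},{"tx":0,"ty":0,"tz":0,"twist":0},{"tx":0,"ty":0,"tz":0,"twist":0}]' 0.2
python3 -m pendant '[{"tx":0,"ty":0,"tz":-0.3,"twist":0},{"tx":0,"ty":0,"tz":-0.6,"twist":0},{"tx":0,"ty":0,"tz":-1,"twist":0},{"tx":0,"ty":0,"tz":-1,"twist":0}]'
python3 -m pendant '[{"tx":-0.5,"ty":0.5,"tz":-0.5,"twist":0},{"tx":-0.6,"ty":0.6,"tz":-1,"twist":0},{"tx":-0.6,"ty":0.6,"tz":-1,"twist":0}]'
python3 -m pendant '[{"tx":0,"ty":0,"tz":-0.5,"twist":0},{"tx":0,"ty":0,"tz":-0.6,"twist":0},{"tx":0,"ty":0,"tz":-0.6,"twist":0},{"tx":0,"ty":0,"tz":-0.6,"twist":0}]'
python3 - <<'E'
from h import *
px,K,A,C=cam('wrist'); save('w7.png',px)
m=mask(px,(3,170,100),(16,255,255))
for c,s,l in blobs(m,80):
    ys,xs=np.nonzero(l); p=ray(np.c_[(xs.min(),xs.max()+1),(c[1],c[1])],K,A,C,.058)[:,:2]
    print(c.round(),'cap x-range cradle',((p-O)@X).round(4),'y',((p-O)@Y).round(4))
px,K,A,C=cam('scene'); a=cv2.resize(px[190:310,180:330],None,fx=4,fy=4); save('s5.png',a)
E
```

```text
time: 56.08
position: [0.5671, -0.114, 0.0382]
tool_rot: [0.0, 1.0, 0.014, 0.0]
wrist_force: [-0.3, -0.0, -0.6]
gripper_width: 0.0338
time: 56.58
position: [0.5697, -0.1147, 0.1426]
tool_rot: [0.001, 1.0, 0.014, 0.004]
wrist_force: [-0.2, -0.1, 0.3]
gripper_width: 0.0339
time: 56.95
position: [0.5094, -0.1774, 0.2421]
tool_rot: [0.002, 1.0, 0.013, 0.003]
wrist_force: [-0.0, -0.5, 1.0]
gripper_width: 0.0343
time: 57.45
position: [0.508, -0.175, 0.2953]
tool_rot: [-0.001, 1.0, 0.014, -0.002]
wrist_force: [0.0, -0.7, 0.0]
gripper_width: 0.0341
[339.  49.] cap x-range cradle [-0.058  -0.0174] y [0.0814 0.0813]
[336.  97.] cap x-range cradle [-0.0579 -0.0179] y [0.0263 0.0263]
[333. 140.] cap x-range cradle [-0.0582 -0.0176] y [-0.0286 -0.0286]
[329. 179.] cap x-range cradle [-0.0574 -0.0178] y [-0.0842 -0.0841]
```

View pics/w7.png

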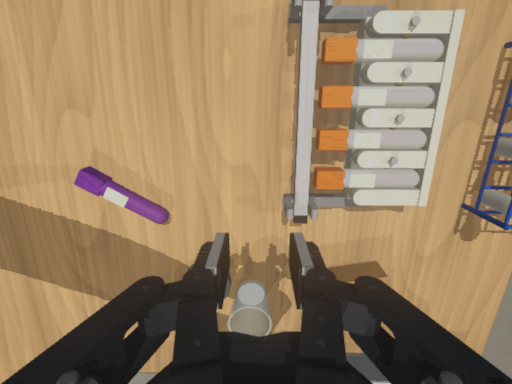

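View pics/s5.png

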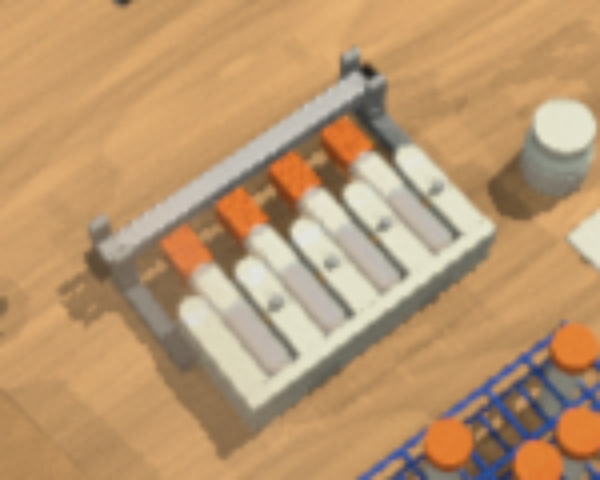

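Both views show the bar down in both brackets, running from (311,5) to (300,215) in the wrist view, with the four caps level behind it and a clear gap. Handing in.

```bash
python3 -c "
from h import *
print(ticket.close_job())"
```

```text
the job is handed in; nothing more can be done
None
```

The job is done and handed in at about 57 s of the 210 s allowed; the hand-in gives no verdict.

- **Bar off:** I lifted it level out of both brackets and laid it flat on the bench.
- **Tubes:** all four tubes were present. Each went nose first past its plunger into its own lane and stopped firmly against the back at 12–16 N.
- **Bar back:** I lowered it into both brackets until its weight came off the gripper, then released and backed away.

**Last checks:** the final pictures show the bar in both brackets with a clear gap to the caps. All four caps are in line at cradle x of about -38 mm, inside the -43 to -22 mm window.

**Disagreement:** that is about 3 mm short of the nominal -35 mm. It is the same for all four tubes, and each was hard against its stop, so I take it as an error in my estimate of the cradle origin. I did not measure the bar's final height or centring beyond the gripper pose and the pictures. I did not measure the other bench objects; no contact with them showed up.

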